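# Turn over the stone blanks and scrap the flawed one

### The job

Turn over every pink stone blank on the table to see its underside: exactly one has a blue dot there, which marks it as flawed. When that one lies turned over on the table with its dot up, push it along the table (do not carry it over the edge) off the front edge so that it drops into the carton below, and lay all the sound blanks on the wooden board, turned over (white cross down), flat and side by side. Blanks may be done in any order; keep the sound ones on the table and leave the cup and the sanding block where they are.

Things in the scene. Friction and masses are not known exactly. Their poses are not given: they have to be found in the camera images.
- blank_a_mid (a point): pale pink stone blank, 60 x 50 x 22 mm (its own x, y, z), about 0.15 kg; the point is its centre, so 11 mm above what it lies on. Its z axis points out of the face with the white painted cross, which is up at the start; the opposite face is the underside. Stood on end it stays standing, and topples when its upper edge is pushed. A sound blank: its underside is plain. Three or all four of the four sound blanks are present; a missing one reads None throughout.
- blank_b_mid (a point): pale pink stone blank, 60 x 50 x 22 mm (its own x, y, z), about 0.15 kg; the point is its centre, so 11 mm above what it lies on. Its z axis points out of the face with the white painted cross, which is up at the start; the opposite face is the underside. Stood on end it stays standing, and topples when its upper edge is pushed. A sound blank: its underside is plain. Three or all four of the four sound blanks are present; a missing one reads None throughout.
- blank_c_mid (a point): pale pink stone blank, 60 x 50 x 22 mm (its own x, y, z), about 0.15 kg; the point is its centre, so 11 mm above what it lies on. Its z axis points out of the face with the white painted cross, which is up at the start; the opposite face is the underside. Stood on end it stays standing, and topples when its upper edge is pushed. A sound blank: its underside is plain. Three or all four of the four sound blanks are present; a missing one reads None throughout.
- blank_d_mid (a point): pale pink stone blank, 60 x 50 x 22 mm (its own x, y, z), about 0.15 kg; the point is its centre, so 11 mm above what it lies on. Its z axis points out of the face with the white painted cross, which is up at the start; the opposite face is the underside. Stood on end it stays standing, and topples when its upper edge is pushed. A sound blank: its underside is plain. Three or all four of the four sound blanks are present; a missing one reads None throughout.
- flawed_mid (a point): pale pink stone blank, 60 x 50 x 22 mm (its own x, y, z), about 0.15 kg; the point is its centre, so 11 mm above what it lies on. Its z axis points out of the face with the white painted cross, which is up at the start; the opposite face is the underside. Stood on end it stays standing, and topples when its upper edge is pushed. The flawed blank, always present: a blue dot of 28 mm is painted on its underside, and from above it looks like the others.
- board_top (a point): centre of the top face of a brown wooden board fixed to the table, 220 mm (its x) by 280 mm (its y), 10 mm thick, so this point is 10 mm above the table; z up. The sound blanks go here.
- carton: shallow open cardboard scrap carton on a crate, fixed, standing below and beyond the front edge of the table: outside 320 mm (its x) by 420 mm (its y), 120 mm tall, walls 8 mm. Origin under the middle of its bottom; its rim is 120 mm above that, 45 mm below the table top. Its near wall is under the table, so what drops off the edge in front of the carton's middle (within 130 mm to either side) falls in.
- edge (a point): a point on the straight front (far from the robot, +x) edge of the white table, which runs along the world y direction at this x and at the table-top height; table top 35 mm thick. Beyond it there is no table.
- cup: white paper cup, 90 mm tall, 72 mm wide at the rim, standing; origin under its middle. Leave alone.
- sander: cork sanding block, 70 x 45 mm, 24 mm tall; origin under its middle. Leave alone.
Mind the look-alikes: they are no part of the job. Leave any green look-alike of the part that bears blank_b_mid alone.

How it is judged (in metres and radians):
On the way, in this order (a step that is already met when the one before it is completed fails the run):
1. the flawed blank lies on the table or board turned over, blue dot up (angle between flawed_mid's own z axis and vertical above 2.9 rad and height (world z) of flawed_mid between 0.005 and 0.03 m and linear speed of flawed below 0.05 m/s), for 0.2 s.
2. the flawed blank is in the carton (x of flawed_mid in the frame of carton between -0.155 and 0.155 m and y of flawed_mid in the frame of carton between -0.205 and 0.205 m and z of flawed_mid in the frame of carton between 0 and 0.09 m), for 0.2 s.
At the end, for the whole second after the job is handed in: The flawed blank rests inside the carton. Every sound blank lies flat on the board itself (not on another blank), cross face down (within 0.19 rad), its centre within the board's outline (110 mm and 140 mm either side of its middle), at rest (all of step 2 and linear speed of flawed below 0.05 m/s and x of blank_a_mid in the frame of board_top between -0.11 and 0.11 m and y of blank_a_mid in the frame of board_top between -0.14 and 0.14 m and z of blank_a_mid in the frame of board_top between 0.005 and 0.017 m and angle between each of blank_a_mid, blank_b_mid, blank_c_mid, blank_d_mid's own z axis and vertical above 2.95 rad and linear speed of each of blank_a, blank_b, blank_c, blank_d below 0.02 m/s and x of blank_b_mid in the frame of board_top between -0.11 and 0.11 m and y of blank_b_mid in the frame of board_top between -0.14 and 0.14 m and z of blank_b_mid in the frame of board_top between 0.005 and 0.017 m and x of blank_c_mid in the frame of board_top between -0.11 and 0.11 m and y of blank_c_mid in the frame of board_top between -0.14 and 0.14 m and z of blank_c_mid in the frame of board_top between 0.005 and 0.017 m and x of blank_d_mid in the frame of board_top between -0.11 and 0.11 m and y of blank_d_mid in the frame of board_top between -0.14 and 0.14 m and z of blank_d_mid in the frame of board_top between 0.005 and 0.017 m); the robot touches nothing.
It fails at once if the flawed blank is carried over the front edge (its centre more than 50 mm above the table and within 20 mm of the edge or beyond) in place of being pushed off (world x of flawed_mid above 0.64 m and height (world z) of flawed_mid above 0.05 m).
It fails at once if a sound blank falls off the table (height (world z) of any of blank_a_mid, blank_b_mid, blank_c_mid, blank_d_mid below -0.03 m).
It fails at once if the cup is knocked over (angle between cup's own z axis and vertical above 0.6 rad).
It fails at once if the cup or the sanding block is moved more than 60 mm (distance of any of cup, sander from where it was at the start of the episode above 0.06 m).
Of blank_a, blank_b, blank_c, blank_d only 3 to 4 are there at a start; the rules pass over those that are not, and their reading is None.
At some moment in a run one of blank_a, blank_b, blank_c, blank_d, flawed may be knocked a few centimetres aside while the robot is not near it.
Once in a run the grip may slacken for a moment while it holds something.
It also fails if it takes over 210 s, if anything falls off the work surface, if the arm or the gripper's body presses on something with over 40 N, if the wrist force passes 120 N, or if a joint passes its speed limit or range.

### The arm

A 6-joint arm with a two-finger parallel gripper is mounted at the origin on the work surface. World frame = base frame: x ahead of the robot, y to its left, z up, the work surface at z = 0. Lengths are in mm, angles in degrees, forces in N, time in s.
With the tool pointing down it reaches from about 350 to 850 mm from the base axis. Payload 8.1 kg.
Tool frame: the origin (TCP) lies midway between the tips of the shut fingers; the grasp point (between the pads) lies 19 mm behind it (r.grasp_offset is the distance from the TCP to the grasp point, in mm); z points along the fingers, x is the direction in which the jaws open and shut, and the axes are right-handed (so a half turn about z gives the same grasp; the last joint's range is limited). The gripper opens to 85 mm and grips with 20 to 120 N. Pads are 22 mm wide; open, the fingers measure 114 mm over their backs; the gripper's body (76 mm by 85 mm) begins 54 mm behind the grasp point. The pads swing forward as they close: fully open they stand 13 mm farther back than shut.
Start: joints at [69.42, 7.471, 85.268, -0, 87.261, -4.893], TCP at [162.213, 577.661, 231.292] pointing down, gripper open.
Joint ranges: [-169.43, 169.43], [-51.17, 129.36], [1.28, 143.12], [-76.62, 256.62], [0, 156.53], [-152.29, 152.29]. Speed limits (degrees/s): [136.94, 136.94, 159.86, 180, 180, 180].

### API

Orientations are given as [roll, pitch, yaw] about the fixed x, y, z axes, in that order (R = Rz(yaw) Ry(pitch) Rx(roll)).
In Python, from bench import r, optics, hand_in gives the robot as it stands.
- The arm moves only by the shell command python3 -m pendant 'ROWS' [FORCE]. ROWS is JSON, a list of rows, each a list of 5 numbers: the opening, from 0 (shut) to 1 (fully open), then the shift along the tool's x, y, z in mm, then the turn about the tool's z in degrees. A call has 1 to 10 rows; each row shifts and turns the commanded pose from where the row before left it, along the tool's axes as they then stand; what a row does not reach is not made up. A row lasts 1/10 s, in which the tool goes at most 50 mm and 8.59 degrees, less where a joint would pass 70% of its speed; a pose out of reach is approached as far as the arm can. A call with a gripper value outside its range is refused whole. The fingers move at their own pace and stop on an object; FORCE is the grip in N (left out, the last holds). Time passes only in rows, so rows that do not move let the fingers close. It gives the time, the measured TCP pose, the force and the opening at its end, in the units of the state.
- r.sense(): the state, without advancing time (a new reading comes with each control period).
- optics.snapshot(name): name is "side" or "top"; returns (picture, depth): 420x560x3 uint8, blue, green, red; 420x560 float32, mm along the optical axis (not along the pixel's ray), 0 where there is no reading.
- optics.camera_params(name): a dict with "camera_matrix" (3x3 intrinsics, pixels), "eye" and "orientation" of the camera in the world. Camera axes: x right, y down, z forward; pixel columns grow to the right and rows downward; lengths in mm; the calibration is good to about 2 mm. A picture is of the moment at which its call begins. camera_params takes no time and is no camera call.
- hand_in(): hands the job in, once; it reports no verdict.
Trained networks look in the newest picture that a camera, given by its name, has taken for a name from the list of things; names that differ only in an ending like _2 or _b are one class to them, and where a whole thing is asked for, a point or a joint stands for the part that bears it (a point fixed in the world has none). Each returns a list of dicts, best first, with "score" (0 to 1); they miss things now and then, are a little off and sometimes report something else, mostly with a low value. They report only what shows in the picture. A call takes as long as a camera call. They do not tell look-alikes from the thing itself.
- optics.search_frame(camera, query): "at" ([x, y, z] in mm, in world coordinates, good to about 4 mm: the middle of the surface that is visible of it).
The state is a dict: "time": time; "joint_pos": joint angles; "qd": joint speeds; "joint_efforts": joint torques, N m; "tool_pos": TCP position; "tcp_rot": TCP orientation; "ft_force": force on the tool from outside, world axes, zero at the start; "wrist_torque": the same for the moment, N m; "finger_gap": finger opening in mm.
Only numpy, scipy, OpenCV 4.12 (cv2) and the standard library are available. Lean on these libraries where they do the work, as an engineer would, in place of code of your own. Each camera call takes 0.05 s, during which the arm holds its last target. There are 200 camera calls.

## Working session

There is one attempt and no reset: what is moved stays moved. The work goes in short steps, Python scripts to look and compute and a shell command to move; the robot and the scene stay as the last step left them, time stands still between calls to the robot, and variables do not carry over. Pictures are saved under pics/ and viewed, about 12 in all and at most 16, crops included, and the job is handed in when it is done.

```bash
ls; mkdir -p pics; cat > h.py <<'E'
import numpy as np,cv2
from bench import r,optics,hand_in
from scipy.spatial.transform import Rotation as R
def snap(c,f=None):
    p,d=optics.snapshot(c)
    if f: cv2.imwrite('pics/'+f,p)
    return p,d
def cam(c):
    q=optics.camera_params(c);return np.array(q['camera_matrix']),np.array(q['eye']),q['orientation']
def world(c,d):
    K,e,o=cam(c);o=np.array(o)
    M=o if o.shape==(3,3) else R.from_euler('xyz',o,degrees=True).as_matrix()
    v,u=np.indices(d.shape)
    P=np.stack([(u-K[0,2])/K[0,0]*d,(v-K[1,2])/K[1,1]*d,d],-1)
    return P@M.T+e
E
python3 - <<'E'
from h import *
print(r.sense())
for c in('top','side'):
    print(optics.camera_params(c)); snap(c,c+'0.png')
    for q in('blank_a_mid','board_top','carton','cup','sander','edge'):
        print(c,q,[(np.round(x['at']).tolist(),round(x['score'],2)) for x in optics.search_frame(c,q)])
E
```

```text
pics
{'time': 0.0, 'joint_pos': array([ 6.94190134e+01,  7.51589617e+00,  8.53300278e+01, -5.10986429e-05,
        8.72586708e+01, -4.89332883e+00]), 'qd': array([-0.0727643 , -0.01604461, -0.02760927,  0.08545374,  0.04192677,
       -0.00952645]), 'joint_efforts': array([ 8.99610186e-04, -5.69396067e+01, -5.00560462e+01,  2.02568253e-04,
        1.44603572e-02,  3.77142158e-05]), 'tool_pos': array([162.02763549, 577.14994568, 230.22901175]), 'tcp_rot': array([-1.79991129e+02,  1.04217843e-01,  7.43123528e+01]), 'ft_force': array([ 0.50812708,  0.402553  , -0.09717464]), 'wrist_torque': array([-0.03248489,  0.04038746, -0.00412386]), 'finger_gap': 85.47074878625274}
{'camera_matrix': array([[383.67400575,   0.        , 280.61241614],
       [  0.        , 383.67400575, 206.1284781 ],
       [  0.        ,   0.        ,   1.        ]]), 'eye': array([388.99368141, -45.8229533 , 877.00148607]), 'orientation': array([-172.80198368,    0.43363812,  -90.35104792])}
top blank_a_mid [([569.0, -119.0, 20.0], 0.87)]
top board_top [([516.0, 288.0, 8.0], 0.81), ([431.0, -34.0, 24.0], 0.41)]
top carton []
top cup [([616.0, 35.0, 41.0], 0.6)]
top sander [([598.0, -407.0, 21.0], 0.86)]Traceback (most recent call last):
  File "<stdin>", line 6, in <module>
ValueError: it knows: blank_a_mid, blank_b_mid, blank_c_mid, blank_d_mid, board_top, carton, cup, flawed_mid, sander
```

```bash
python3 - <<'E'
from h import *
snap('side','side0.png');print(optics.camera_params('side'))
for q in('blank_a_mid','board_top','carton','cup','sander'):
    print(q,[(np.round(x['at']).tolist(),round(x['score'],2)) for x in optics.search_frame('side',q)])
E
```

```text
{'camera_matrix': array([[413.90988994,   0.        , 279.09693804],
       [  0.        , 413.90988994, 205.28912521],
       [  0.        ,   0.        ,   1.        ]]), 'eye': array([ -62.23768001, -959.84570943,  735.48399679]), 'orientation': array([-125.51320567,   -1.32960508,  -29.9555237 ])}
blank_a_mid [([567.0, -127.0, 22.0], 0.79)]
board_top [([512.0, 261.0, 12.0], 0.93)]
carton [([898.0, -176.0, -106.0], 0.55)]
cup [([599.0, 13.0, 59.0], 0.89), ([898.0, -176.0, -106.0], 0.51)]
sander [([588.0, -424.0, 19.0], 0.55), ([415.0, -360.0, 19.0], 0.51)]
```

View pics/top0.png

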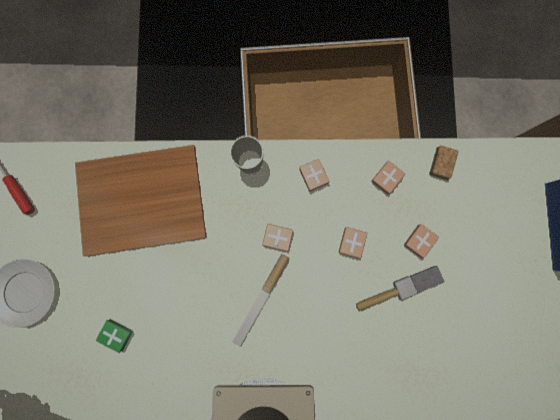

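View pics/side0.png

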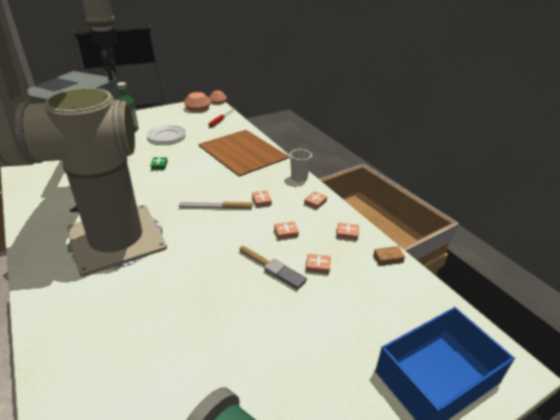

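Top view: five pink blanks at pixels (314,176), (389,177), (278,237), (353,243) and (422,241). The green look-alike is at (114,336), the cup at (247,153), the board around (140,200) and the carton across columns 243–415. Next I measure the blanks' poses.

```bash
cat >> h.py <<'E'
def blanks(f=None,zlo=-20,c='top'):
    p,d=snap(c,f);W=world(c,d);hsv=cv2.cvtColor(p,cv2.COLOR_BGR2HSV)
    b,g,rr=[p[...,i].astype(int) for i in range(3)]
    m=((rr-b>25)&(rr>110)&(b>55)&(W[...,2]>zlo)&(d>0)).astype(np.uint8)
    m=cv2.morphologyEx(m,cv2.MORPH_CLOSE,np.ones((5,5)));m=cv2.morphologyEx(m,cv2.MORPH_OPEN,np.ones((3,3)))
    n,l,s,_=cv2.connectedComponentsWithStats(m)
    for i in range(1,n):
        if not 120<s[i,4]<1500: continue
        q=W[l==i];z=np.percentile(q[:,2],70);q=q[abs(q[:,2]-z)<7]
        (x,y),(w,h),a=cv2.minAreaRect(q[:,:2].astype(np.float32))
        if w<h: w,h,a=h,w,a+90
        k=p[l==i].astype(int);blue=((k[:,0]-k[:,2])>30).sum()
        v,u=np.argwhere(l==i).mean(0)
        print(f'px({u:.0f},{v:.0f}) xy({x:.0f},{y:.0f}) z{z:.0f} {w:.0f}x{h:.0f} long-axis {(a+90)%180-90:.0f} n{s[i,4]} blue{blue} hsv{np.median(hsv[l==i],0)}')
    return p,d,W
E
python3 - <<'E'
from h import *
p,d,W=blanks()
# board
for u,v in((76,161),(196,146),(206,237),(83,255),(140,200)): print('board px',u,v,W[v,u].round())
for u in (60,220,330,450): 
    c=W[120:170,u]; print('edge',u,c[c[:,2]>-10][:,0].max().round())
for u,v in((247,145),(444,163),(280,260),(410,287),(245,60),(410,45),(265,290)): print(u,v,W[v,u].round())
E
```

```text
px(446,161) xy(597,-416) z22 67x42 long-axis -17 n525 blue0 hsv[ 16. 110. 132.]
px(314,174) xy(570,-116) z22 59x49 long-axis 23 n533 blue0 hsv[ 16.  63. 165.]
px(389,176) xy(563,-285) z22 60x50 long-axis -40 n547 blue0 hsv[ 13.  82. 164.]
px(277,237) xy(428,-32) z22 59x49 long-axis 77 n602 blue0 hsv[ 18.  58. 166.]
px(422,241) xy(418,-354) z22 59x50 long-axis -38 n596 blue0 hsv[ 12.  88. 164.]
px(353,242) xy(415,-200) z22 59x49 long-axis -16 n599 blue0 hsv[ 14.  73. 165.]
px(275,273) xy(349,-26) z21 87x17 long-axis -29 n308 blue0 hsv[ 19.  95. 138.]
px(378,299) xy(292,-252) z19 95x17 long-axis -69 n283 blue0 hsv[ 19. 103. 131.]
board px 76 161 [610. 441.  -1.]
board px 196 146 [644. 159.  -1.]
board px 206 237 [430. 131.  -0.]
board px 83 255 [391. 406.  10.]
board px 140 200 [515. 283.   6.]
edge 60 656.0
edge 220 656.0
edge 330 656.0
edge 450 656.0
247 145 [633.  34.  41.]
444 163 [ 593. -411.   24.]
280 260 [377. -38.  22.]
410 287 [ 317. -322.   21.]
245 60 [880.  49. -42.]
410 45 [1315. -618. -739.]
265 290 [312.  -5.  21.]
```

```bash
cat > go.py <<'E'
import sys
from h import *
# go.py x y z yaw -> shifts in final tool frame (after turning)
x,y,z,w=map(float,sys.argv[1:5]);s=r.sense();t=s['tool_pos'];yaw=s['tcp_rot'][2]
dt=(w-yaw+90)%180-90 if len(sys.argv)<6 else (w-yaw+180)%360-180
M=R.from_euler('xyz',[180,0,yaw+dt],degrees=True).as_matrix()
d=M.T@(np.array([x,y,z])-t)
print('now',t.round(1),'yaw',round(yaw,1),'j6',round(s['joint_pos'][5],1),'| turn(tool z)',round(-dt,1),'then shift',d.round(1))
E
python3 go.py 383 -191 80 74
```

```text
now [162.2 577.7 231.3] yaw 74.3 j6 -4.9 | turn(tool z) 0.3 then shift [-678.   424.1  151.3]
```

```bash
python3 -m pendant '[[1,0,47,0,0],[1,0,47,0,0],[1,0,47,0,0],[1,0,47,0,0],[1,-40,47,0,0],[1,-40,47,0,0],[1,-40,47,0,0],[1,-40,47,0,0],[1,-40,47,0,0],[1,-40,0,0,0]]' 20; python3 -m pendant '[[1,-45,0,0,0],[1,-45,0,0,0],[1,-45,0,0,0],[1,-45,0,0,0],[1,-45,0,0,0],[1,-45,0,0,0],[1,-45,0,0,0],[1,-45,0,0,0],[1,-45,0,0,0],[1,-30,0,0,0]]'; python3 go.py 383 -191 4 74
```

```text
time: 1.65
tool_pos: [474.8, 278.0, 230.8]
tcp_rot: [179.9, 0.0, 74.2]
ft_force: [-1.4, -0.8, 1.3]
finger_gap: 85.6
time: 2.65
tool_pos: [353.3, -140.3, 231.7]
tcp_rot: [179.9, 0.0, 74.2]
ft_force: [0.4, -0.1, 0.5]
finger_gap: 85.2
now [ 353.3 -140.3  231.7] yaw 74.2 j6 -103.6 | turn(tool z) 0.2 then shift [-40.5  42.6 227.7]
```

```bash
python3 -m pendant '[[1,-20,21,0,0],[1,-20.5,21.5,0,0],[1,0,0,45,0],[1,0,0,45,0],[1,0,0,45,0],[1,0,0,45,0],[1,0,0,27,0],[1,0,0,20,0],[1,0,0,0,0]]'; python3 go.py 383 -191 4 74;python3 -m pendant '[[0,0,0,0,0],[0,0,0,0,0],[0,0,0,0,0],[0,0,0,0,0],[0,0,0,0,0],[0,0,0,0,0]]' 20; python3 -m pendant '[[0,0,0,-15,0],[0,0,0,-20,0],[0,0,0,-25,0],[0,0,0,-30,0],[0,0,0,-30,0],[0,0,0,0,0],[0,0,0,0,0]]'; python3 -c "
from h import *
snap('side','s1.png')"
```

```text
time: 3.55
tool_pos: [381.8, -186.9, 1.4]
tcp_rot: [-179.7, -0.1, 74.3]
ft_force: [-0.4, 0.6, -0.2]
finger_gap: 85.4
now [ 381.8 -186.9    1.4] yaw 74.3 j6 -107.3 | turn(tool z) 0.3 then shift [-3.6  2.3 -2.6]
time: 4.15
tool_pos: [385.6, -189.4, 6.3]
tcp_rot: [179.8, 0.1, 74.3]
ft_force: [-1.4, -0.4, 6.1]
finger_gap: 49.3
time: 4.85
tool_pos: [385.0, -188.9, 125.6]
tcp_rot: [179.8, 0.1, 74.3]
ft_force: [-0.8, 0.6, -2.3]
finger_gap: 49.4
```

View pics/s1.png

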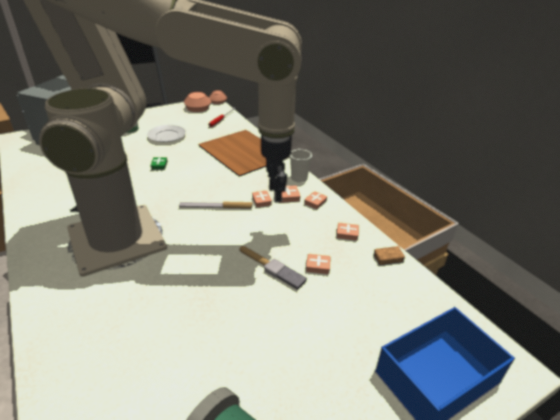

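The blank is held about level near (290,193), so 20 N stops it swinging. I'll go lower and ease the jaws slightly so gravity can swing it.

```bash
cat > held.py <<'E'
import sys
from h import *
p,d=snap('side',sys.argv[1] if len(sys.argv)>1 else None);W=world('side',d);t=r.sense()['tool_pos']
b,g,rr=[p[...,i].astype(int) for i in range(3)]
near=(np.linalg.norm(W[...,:2]-t[:2],axis=-1)<75)&(W[...,2]>5)&(W[...,2]<t[2]+50)
m=near&(rr-b>22)&(rr>80); bl=near&(b-rr>25)&(b>60)
q=W[m]
if m.sum()>20:
    q=q[np.linalg.norm(q-np.median(q,0),axis=1)<50]
    print('pink',m.sum(),'blue',bl.sum(),'z',np.percentile(q[:,2],[3,97]).round(),'x',np.percentile(q[:,0],[3,97]).round(),'y',np.percentile(q[:,1],[3,97]).round(),'tcp',t.round())
    v,u=np.argwhere(m).mean(0).astype(int)
    c=p[max(0,v-50):v+50,max(0,u-65):u+65]
    cv2.imwrite('pics/crop.png',cv2.resize(c,None,fx=5,fy=5,interpolation=cv2.INTER_CUBIC))
else: print('nothing',m.sum(),bl.sum())
E
python3 held.py; python3 -m pendant '[[0,0,0,35,0],[0,0,0,35,0],[0,0,0,0,0]]'; for o in 0.572; do :; done; python3 -m pendant '[[0.572,0,0,0,0],[0.572,0,0,0,0]]';python3 held.py; python3 -m pendant '[[0.578,0,0,0,0],[0.578,0,0,0,0]]';python3 held.py; python3 -m pendant '[[0.584,0,0,0,0],[0.584,0,0,0,0]]';python3 held.py; python3 -m pendant '[[0,0,0,0,0],[0,0,0,0,0]]'
```

```text
pink 270 blue 0 z [122. 150.] x [386. 443.] y [-232. -187.] tcp [ 384. -188.  123.]
time: 5.25
tool_pos: [379.4, -185.3, 48.2]
tcp_rot: [-179.4, -0.2, 74.3]
ft_force: [-1.0, 1.3, -2.0]
finger_gap: 49.2
time: 5.45
tool_pos: [385.0, -188.9, 55.6]
tcp_rot: [179.9, 0.0, 74.3]
ft_force: [0.2, 0.8, -1.4]
finger_gap: 49.3
pink 257 blue 0 z [53. 75.] x [388. 444.] y [-232. -187.] tcp [ 385. -189.   56.]
time: 5.7
tool_pos: [385.0, -189.0, 55.5]
tcp_rot: [179.9, 0.0, 74.3]
ft_force: [0.3, 0.3, -2.0]
finger_gap: 49.5
pink 254 blue 0 z [53. 74.] x [386. 445.] y [-233. -187.] tcp [ 385. -189.   55.]
time: 5.95
tool_pos: [384.5, -188.6, 54.6]
tcp_rot: [180.0, 0.0, 74.3]
ft_force: [-2.3, -0.6, 2.2]
finger_gap: 49.8
pink 141 blue 0 z [ 9. 62.] x [375. 401.] y [-221. -179.] tcp [ 384. -189.   55.]
time: 6.2
tool_pos: [384.6, -188.7, 54.8]
tcp_rot: [180.0, 0.0, 74.3]
ft_force: [-0.1, 0.4, 5.1]
finger_gap: 49.2
```

```bash
python3 -m pendant '[[0,0,0,-20,-8],[0,0,0,-20,-8],[0,0,0,0,-8],[0,0,0,0,-8],[0,0,0,0,-8],[0,0,0,0,0]]'; python3 held.py
```

```text
time: 6.8
tool_pos: [383.9, -188.2, 93.8]
tcp_rot: [-180.0, -0.0, 114.4]
ft_force: [-0.2, 0.0, -1.5]
finger_gap: 48.8
pink 362 blue 0 z [ 46. 111.] x [369. 409.] y [-215. -166.] tcp [ 384. -188.   94.]
```

View pics/crop.png

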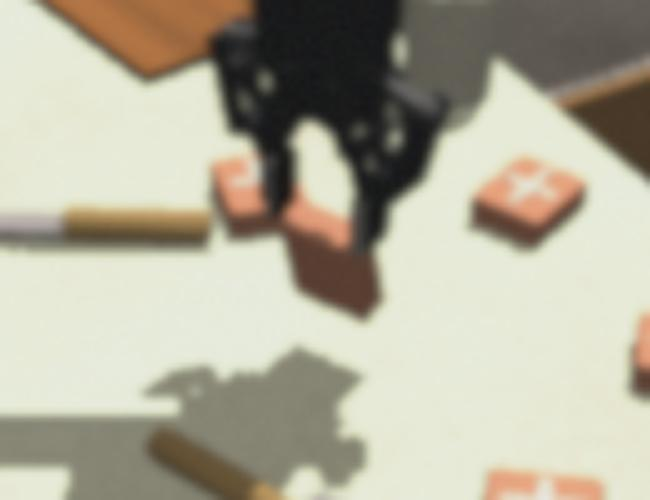

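Its underside is plain, so this blank is sound. Now I'll fit the board and carry the blank there.

```bash
python3 - <<'E'
from h import *
p,d=snap('top');W=world('top',d);h=cv2.cvtColor(p,cv2.COLOR_BGR2HSV)
m=((h[...,1]>100)&(W[...,2]>2)&(W[...,2]<18)&(W[...,1]>110)&(W[...,1]<450)&(W[...,0]>350)).astype(np.uint8)
n,l,s,_=cv2.connectedComponentsWithStats(m);i=1+np.argmax(s[1:,4]);q=W[l==i]
print(cv2.minAreaRect(q[:,:2].astype(np.float32)),np.median(q[:,2]))
E
cat > slot.py <<'E'
import sys,json
from h import *
C=np.array([516,285.]);A=np.radians(7)
def b2w(bx,by): return C+bx*np.array([np.cos(A),np.sin(A)])+by*np.array([-np.sin(A),np.cos(A)])
if __name__=='__main__': print(b2w(float(sys.argv[1]),float(sys.argv[2])).round(1))
E
python3 slot.py -41 99
```

```text
((516.8851928710938, 284.43511962890625), (218.24461364746094, 278.88702392578125), 8.254266738891602) 9.760385971052642
[463.2 378.3]
```

```bash
sed -i 's/\[516,285.\]/[517,284.5]/;s/radians(7)/radians(8.2)/' slot.py; python3 slot.py -41 99; python3 slot.py -41 33;python3 slot.py -41 -33;python3 slot.py -41 -99; python3 go.py 462.5 377 130 98
```

```text
[462.3 376.6]
[471.7 311.3]
[481.1 246. ]
[490.5 180.7]
now [ 384.  -188.3   93.9] yaw 114.1 j6 -147.1 | turn(tool z) 16.1 then shift [548.9 156.4 -36.1]
```

```bash
python3 -m pendant '[[0,0,0,-18,8],[0,0,0,-18,8],[0,40,12,0,0],[0,40,12,0,0],[0,40,12,0,0],[0,40,12,0,0],[0,40,12,0,0],[0,40,12,0,0],[0,40,12,0,0],[0,40,12,0,0]]'; python3 -m pendant '[[0,40,12,0,0],[0,40,12,0,0],[0,40,12,0,0],[0,40,12,0,0],[0,40,12,0,0],[0,28,0,0,0],[0,0,0,0,0],[0,0,0,0,0]]';python3 go.py 462.5 377 62 98; python3 held.py
```

```text
time: 7.9
tool_pos: [432.8, 143.9, 130.2]
tcp_rot: [180.0, 0.0, 98.1]
ft_force: [0.7, -0.2, -1.8]
finger_gap: 48.8
time: 8.7
tool_pos: [458.8, 376.5, 129.5]
tcp_rot: [-179.9, 0.1, 98.3]
ft_force: [0.0, -0.4, -2.7]
finger_gap: 49.2
now [458.8 376.5 129.5] yaw 98.3 j6 -63.8 | turn(tool z) 0.3 then shift [-0.   3.7 67.5]
pink 636 blue 0 z [ 9. 15.] x [419. 505.] y [319. 405.] tcp [459. 376. 130.]
```

```bash
sed -i 's/W\[...,2\]>5)/W[...,2]>20)/' held.py; python3 -m pendant '[[0,0,4,30,0],[0,0,0,25,0],[0,0,0,8,0],[0,0,0,0,0]]';python3 -m pendant '[[0,0,0,2,0],[0,0,0,2,0]]';python3 -m pendant '[[0,0,0,2,0],[0,0,0,2,0]]';python3 -m pendant '[[0,0,0,0,0]]'; python3 held.py
```

```text
time: 9.15
tool_pos: [463.3, 375.5, 66.8]
tcp_rot: [-179.9, 0.1, 98.2]
ft_force: [-0.4, -0.2, -1.9]
finger_gap: 49.1
time: 9.35
tool_pos: [464.1, 377.0, 64.5]
tcp_rot: [179.9, -0.0, 98.3]
ft_force: [-0.7, -2.0, 12.7]
finger_gap: 49.7
time: 9.55
tool_pos: [466.5, 377.8, 63.9]
tcp_rot: [179.6, -0.1, 98.3]
ft_force: [-2.8, -8.1, 26.4]
finger_gap: 49.1
time: 9.65
tool_pos: [466.5, 377.9, 64.0]
tcp_rot: [179.6, -0.1, 98.3]
ft_force: [-0.8, -4.4, 19.5]
finger_gap: 49.5
pink 158 blue 0 z [21. 83.] x [457. 488.] y [346. 399.] tcp [466. 378.  64.]
```

View pics/crop.png

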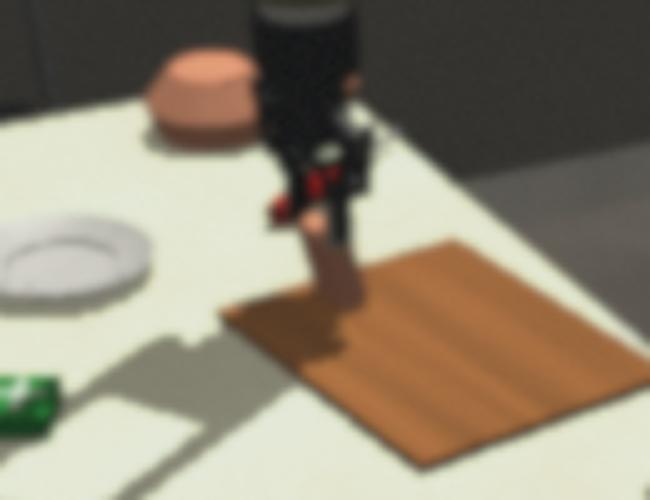

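```bash
python3 -m pendant '[[0,0,0,-1,0],[0.584,0,0,0,0],[0.59,0,0,0,0],[0.6,0,0,0,0],[0.8,0,0,0,0],[1,0,0,0,0],[1,0,0,0,0],[1,0,0,0,0]]'; python3 held.py; python3 go.py 462 377 66 98
```

```text
time: 10.5
tool_pos: [463.2, 376.9, 60.2]
tcp_rot: [-180.0, 0.0, 98.3]
ft_force: [0.3, -0.0, 0.4]
finger_gap: 85.5
pink 166 blue 0 z [21. 73.] x [469. 499.] y [348. 401.] tcp [463. 377.  60.]
now [463.2 376.9  60.2] yaw 98.3 j6 -64.1 | turn(tool z) 0.3 then shift [ 0.3 -1.2 -5.8]
```

View pics/crop.png

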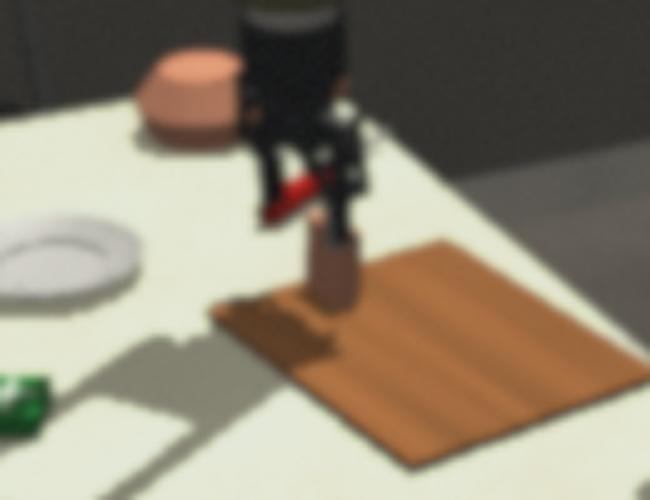

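```bash
python3 -m pendant '[[1,0,0,-40,0],[0,0,-30,0,0],[0,0,0,0,0],[0,0,0,0,0],[0,0,0,0,0],[0,0,0,20,0],[0,0,0,22,0],[0,0,0,0,0]]'; python3 -m pendant '[[0,0,15,0,0],[0,0,12,0,0],[0,0,8,0,0],[0,0,8,0,0],[0,0,8,0,0],[0,0,8,0,0],[0,0,5,0,0],[0,0,0,0,0]]'; python3 -m pendant '[[0,0,0,-30,0],[0,0,-50,-30,0],[1,0,-20,0,0],[1,-50,0,0,0],[1,-50,0,0,0],[1,-50,0,0,0]]'; python3 -c "
from h import *
blanks('t2.png')"; python3 -c "
from h import *
p=cv2.imread('pics/t2.png'); cv2.imwrite('pics/t2c.png',cv2.resize(p[120:340,60:460],None,fx=2,fy=2))"
```

```text
time: 11.35
tool_pos: [431.8, 370.8, 54.4]
tcp_rot: [-179.7, 0.2, 98.3]
ft_force: [-0.5, -0.2, -0.2]
finger_gap: 0.0
time: 12.15
tool_pos: [497.6, 381.9, 58.3]
tcp_rot: [180.0, -0.0, 98.3]
ft_force: [-0.3, 0.2, 0.4]
finger_gap: 0.1
time: 12.75
tool_pos: [455.8, 223.3, 114.1]
tcp_rot: [180.0, 0.0, 98.4]
ft_force: [0.6, -0.4, 0.1]
finger_gap: 58.0
px(445,161) xy(597,-416) z22 68x44 long-axis -19 n550 blue0 hsv[ 16. 107. 143.]
px(389,177) xy(563,-286) z22 60x50 long-axis -40 n555 blue0 hsv[ 13.  80. 176.]
px(325,181) xy(554,-140) z22 59x49 long-axis 24 n541 blue0 hsv[ 16.  63. 178.]
px(277,237) xy(427,-32) z22 60x49 long-axis 77 n611 blue0 hsv[ 18.  56. 178.]
px(422,241) xy(418,-353) z22 59x50 long-axis -38 n607 blue0 hsv[ 12.  85. 176.]
px(275,273) xy(349,-27) z21 87x19 long-axis -30 n332 blue0 hsv[ 19.  93. 148.]
px(377,298) xy(291,-251) z19 96x19 long-axis -68 n338 blue0 hsv[ 19. 100. 138.]
px(289,401) xy(75,-43) z12 127x66 long-axis 89 n1488 blue0 hsv[ 21.  44. 151.]
```

View pics/t2c.png

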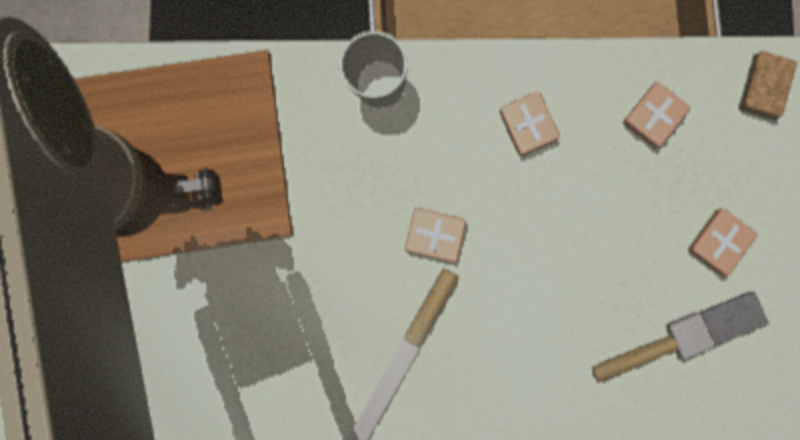

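```bash
python3 -m pendant '[[1,0,0,-10,0],[1,-48,0,-10,8],[1,-40,0,0,8],[1,-40,0,0,8],[1,-30,0,0,8],[1,0,0,0,8],[1,0,0,0,8],[1,0,0,0,8],[1,0,0,0,8],[1,0,0,0,8]]'; python3 -m pendant '[[1,0,0,0,8],[1,0,0,0,8],[1,0,0,0,8],[1,0,0,0,8],[1,0,0,0,7],[1,0,0,0,0],[1,0,0,0,0]]'; python3 go.py 434 0 4 -13; python3 -c "
from h import *
blanks()"
```

```text
time: 13.8
tool_pos: [450.4, 69.4, 134.8]
tcp_rot: [-180.0, -0.1, 26.0]
ft_force: [-0.1, 0.0, -1.3]
finger_gap: 85.3
time: 14.5
tool_pos: [450.3, 69.1, 134.5]
tcp_rot: [-180.0, -0.0, -12.4]
ft_force: [-0.4, 0.4, -0.4]
finger_gap: 85.4
now [450.3  69.1 134.5] yaw -12.4 j6 14.7 | turn(tool z) 0.6 then shift [ -0.3  71.  130.5]
px(445,161) xy(598,-416) z22 68x44 long-axis -17 n552 blue0 hsv[ 16. 106. 145.]
px(389,177) xy(563,-285) z22 60x50 long-axis -40 n553 blue0 hsv[ 13.  79. 179.]
px(325,181) xy(554,-140) z22 60x49 long-axis 24 n540 blue0 hsv[ 15.  62. 180.]
px(14,193) xy(529,562) z25 97x20 long-axis 35 n279 blue0 hsv[  2. 165. 152.]
px(277,237) xy(428,-32) z22 60x50 long-axis 77 n610 blue0 hsv[ 18.  56. 180.]
px(422,241) xy(418,-353) z22 60x50 long-axis -38 n607 blue0 hsv[ 12.  84. 179.]
px(153,243) xy(418,242) z11 87x11 long-axis -83 n169 blue0 hsv[ 14. 107. 141.]
px(377,299) xy(291,-251) z19 96x18 long-axis -69 n352 blue0 hsv[ 19.  99. 139.]
px(304,404) xy(74,-86) z12 67x41 long-axis -1 n560 blue0 hsv[ 21.  44. 153.]
```

```bash
python3 -m pendant '[[1,0,35,30,0],[1,0,36,30,0],[1,0,0,30,0],[1,0,0,28,0],[1,0,0,12,0],[1,0,0,0,0]]'; python3 -m pendant '[[0,0,0,0,0],[0,0,0,0,0],[0,0,0,0,0],[0,0,0,0,0],[0,0,0,0,0]]' 20; python3 -m pendant '[[0,0,0,-15,0],[0,0,0,-20,0],[0,0,0,-20,0],[0,0,0,0,0],[0.578,0,0,0,0],[0.584,0,0,0,0],[0.584,0,0,0,0],[0,0,0,0,0],[0,0,0,0,0]]'; python3 held.py
```

```text
time: 15.15
tool_pos: [432.9, -0.6, 2.5]
tcp_rot: [180.0, 0.2, -12.6]
ft_force: [-0.8, -0.6, 0.2]
finger_gap: 85.2
time: 15.65
tool_pos: [436.1, -0.9, 5.8]
tcp_rot: [-180.0, -0.2, -12.7]
ft_force: [-2.0, 0.3, 4.8]
finger_gap: 49.2
time: 16.55
tool_pos: [434.0, -0.9, 58.4]
tcp_rot: [180.0, 0.1, -12.7]
ft_force: [-0.3, -0.3, -1.3]
finger_gap: 48.6
pink 245 blue 0 z [22. 68.] x [409. 459.] y [-20.   2.] tcp [434.  -1.  59.]
```

```bash
python3 -m pendant '[[0,0,0,-25,-8],[0,0,0,-25,-8],[0,0,0,-20,-8],[0,0,0,0,-8],[0,0,0,0,-8],[0,0,0,0,-8],[0,0,0,0,-8],[0,0,0,0,-8],[0,0,0,0,-8],[0,0,0,0,-8]]';python3 -m pendant '[[0,0,0,0,-8],[0,0,0,0,-8],[0,0,0,0,-8],[0,0,0,0,-8],[0,0,0,0,-8],[0,0,0,0,-8],[0,0,0,0,-2],[0,0,0,0,0]]'; python3 held.py; python3 go.py 472 311 130 98
```

```text
time: 17.6
tool_pos: [434.5, -1.0, 128.9]
tcp_rot: [-180.0, 0.0, 67.6]
ft_force: [-0.2, 0.1, -1.4]
finger_gap: 48.1
time: 18.4
tool_pos: [434.5, -0.9, 128.9]
tcp_rot: [-180.0, -0.0, 117.3]
ft_force: [-0.2, -0.2, -2.1]
finger_gap: 47.8
pink 383 blue 0 z [ 78. 141.] x [415. 453.] y [-30.  18.] tcp [434.  -1. 129.]
now [434.4  -0.9 128.9] yaw 117.2 j6 -124.1 | turn(tool z) 19.2 then shift [303.7  80.6  -1.1]
```

View pics/crop.png

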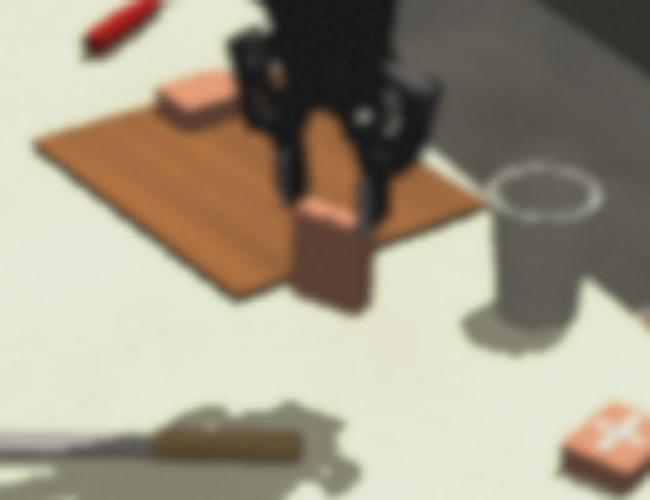

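```bash
python3 -m pendant '[[0,0,0,0,8],[0,0,0,0,8],[0,0,0,0,3],[0,43,10,0,0],[0,43,10,0,0],[0,43,10,0,0],[0,43,10,0,0],[0,43,10,0,0],[0,43,10,0,0],[0,43,11,0,0]]'; python3 -m pendant '[[0,3,0,0,0],[0,0,0,30,0],[0,0,0,25,0],[0,0,0,5,0],[0,0,0,0,0]]'; python3 -m pendant '[[0,0,0,2,0],[0,0,0,0,0]]'; python3 -m pendant '[[0,0,0,2,0],[0,0,0,0,0]]'; python3 held.py; python3 go.py 464 310 66 98
```

```text
time: 19.45
tool_pos: [461.0, 309.1, 128.9]
tcp_rot: [180.0, 0.0, 98.2]
ft_force: [1.0, -0.1, -1.5]
finger_gap: 48.3
time: 19.95
tool_pos: [460.3, 309.4, 68.4]
tcp_rot: [-179.9, 0.0, 98.2]
ft_force: [-0.6, -0.2, -0.5]
finger_gap: 48.3
time: 20.15
tool_pos: [461.2, 310.0, 67.6]
tcp_rot: [180.0, -0.0, 98.3]
ft_force: [0.6, -0.8, -1.0]
finger_gap: 48.3
time: 20.35
tool_pos: [461.8, 310.4, 66.4]
tcp_rot: [179.9, -0.0, 98.3]
ft_force: [-1.4, -1.3, 3.6]
finger_gap: 48.2
pink 209 blue 0 z [22. 87.] x [448. 474.] y [274. 332.] tcp [462. 310.  66.]
now [461.7 310.4  66.4] yaw 98.3 j6 -69.7 | turn(tool z) 0.3 then shift [-0.7  2.2  0.4]
```

```bash
python3 -m pendant '[[0.57,0,0,0.5,0],[0.58,0,0,0,0],[0.59,0,0,0,0],[0.6,0,0,0,0],[0.8,0,0,0,0],[1,0,0,0,0],[1,0,0,0,0]]'; python3 held.py; python3 -m pendant '[[1,0,0,-40,0],[1,0,-42,0,0],[0,0,0,0,0],[0,0,0,0,0],[0,0,0,0,0],[0,0,0,20,0],[0,0,0,28,0],[0,0,0,0,0]]'; python3 held.py
```

```text
time: 21.1
tool_pos: [460.7, 310.1, 64.4]
tcp_rot: [-180.0, 0.0, 98.3]
ft_force: [0.9, -0.1, -0.8]
finger_gap: 85.4
pink 199 blue 0 z [23. 74.] x [446. 470.] y [276. 327.] tcp [461. 310.  64.]
time: 21.95
tool_pos: [417.3, 302.5, 52.7]
tcp_rot: [-179.7, 0.1, 98.3]
ft_force: [-0.6, 0.6, -0.5]
finger_gap: 0.4
pink 202 blue 0 z [22. 73.] x [417. 472.] y [281. 327.] tcp [418. 303.  55.]
```

```bash
python3 -m pendant '[[0,0,12,0,0],[0,0,8,0,0],[0,0,8,0,0],[0,0,8,0,0],[0,0,8,0,0],[0,0,8,0,0],[0,0,0,0,0],[0,0,0,-40,0],[0,0,-40,-40,0],[1,-40,-20,0,0]]'; python3 -m pendant '[[1,-48,0,0,0],[1,-48,0,0,0],[1,-48,0,0,0],[1,-48,0,0,0],[1,-48,0,0,0],[1,-48,0,0,0],[1,-48,0,0,0],[1,-20,0,0,0],[1,0,0,0,0]]'; cat > bd.py <<'E'
from h import *; import slot
p,d=snap('top');W=world('top',d)
m=((W[...,2]>25)&(W[...,2]<45)&(W[...,1]>100)&(W[...,1]<460)&(W[...,0]>370)&(W[...,0]<660)).astype(np.uint8)
m=cv2.morphologyEx(m,cv2.MORPH_OPEN,np.ones((3,3)));n,l,s,_=cv2.connectedComponentsWithStats(m)
for i in range(1,n):
    if s[i,4]<150: continue
    q=W[l==i];(x,y),(w,h),a=cv2.minAreaRect(q[:,:2].astype(np.float32));e=np.array([x,y])-slot.C;c,t=np.cos(slot.A),np.sin(slot.A)
    k=p[l==i]; print('board frame',round(e@[c,t]),round(e@[-t,c]),f'z{np.median(q[:,2]):.0f} {w:.0f}x{h:.0f} a{a:.0f}','white',int((k.min(1)>170).sum()),'blue',int((k[:,0].astype(int)-k[:,2]>20).sum()))
E
python3 bd.py; python3 -c "
from h import *
blanks()"; python3 go.py 0 0 0 98
```

```text
time: 23.0
tool_pos: [423.0, 267.9, 137.4]
tcp_rot: [179.6, -0.2, 98.5]
ft_force: [2.2, -0.4, 0.2]
finger_gap: 13.2
time: 23.9
tool_pos: [473.2, -90.9, 131.9]
tcp_rot: [-180.0, 0.0, 98.1]
ft_force: [-0.1, 0.3, 0.5]
finger_gap: 85.2
board frame 20 100 z31 60x51 a8 white 0 blue 0
board frame -11 34 z32 60x51 a8 white 0 blue 0
px(445,161) xy(598,-415) z22 68x44 long-axis -17 n556 blue0 hsv[ 16. 106. 148.]
px(14,193) xy(529,562) z25 96x21 long-axis 35 n316 blue0 hsv[  2.  163.  153.5]
px(422,241) xy(418,-354) z22 60x50 long-axis -38 n612 blue0 hsv[ 12.  84. 182.]
px(275,273) xy(349,-27) z21 87x19 long-axis -30 n339 blue0 hsv[ 19.  96. 152.]
now [472.9 -88.1 131.7] yaw 98.2 j6 -114.9 | turn(tool z) 0.2 then shift [ 153.1 -456.   131.7]
```

```bash
python3 -m pendant '[[1,0,0,0,-8],[1,0,0,0,-8],[1,0,0,0,0]]';python3 go.py 524 -153 4 114
```

```text
time: 24.3
tool_pos: [473.0, -86.7, 131.7]
tcp_rot: [-180.0, -0.0, 114.6]
ft_force: [0.1, 0.4, 1.1]
finger_gap: 85.5
now [473.  -86.7 131.7] yaw 114.6 j6 -131.1 | turn(tool z) 0.6 then shift [-81.3  19.6 127.7]
```

```bash
python3 -m pendant '[[1,-40,10,0,0],[1,-41,10,20,0],[1,0,0,40,0],[1,0,0,35,0],[1,0,0,20,0],[1,0,0,12,0],[1,0,0,0,0]]'; python3 -m pendant '[[0,0,0,0,0],[0,0,0,0,0],[0,0,0,0,0],[0,0,0,0,0],[0,0,0,0,0]]' 20; python3 -m pendant '[[0,0,0,-15,0],[0,0,0,-20,0],[0,0,0,-20,0],[0,0,0,0,0],[0.578,0,0,0,0],[0.584,0,0,0,0],[0.584,0,0,0,0],[0,0,0,0,0],[0,0,0,0,0]]'; python3 held.py; python3 -m pendant '[[0,0,0,-30,0],[0,0,0,-40,0],[0,0,0,0,0]]'; python3 held.py
```

```text
time: 25.0
tool_pos: [523.5, -152.4, 3.1]
tcp_rot: [-179.9, -0.1, 114.2]
ft_force: [-0.8, 0.3, 0.1]
finger_gap: 85.5
time: 25.5
tool_pos: [526.2, -154.3, 6.8]
tcp_rot: [179.9, 0.1, 114.3]
ft_force: [-0.6, 1.5, 6.2]
finger_gap: 49.2
time: 26.4
tool_pos: [524.3, -153.7, 59.2]
tcp_rot: [-180.0, -0.1, 114.3]
ft_force: [0.4, -0.5, -1.9]
finger_gap: 48.7
pink 285 blue 0 z [22. 68.] x [506. 538.] y [-181. -135.] tcp [ 525. -154.   59.]
time: 26.75
tool_pos: [528.6, -155.3, 136.2]
tcp_rot: [179.6, 0.4, 114.3]
ft_force: [1.2, -1.1, 0.0]
finger_gap: 48.6
pink 374 blue 0 z [ 87. 145.] x [511. 543.] y [-183. -139.] tcp [ 527. -155.  134.]
```

```bash
python3 -m pendant '[[0,0,0,0,8],[0,0,0,0,8],[0,0,0,0,0]]'; python3 go.py 474 245 132 98
```

```text
time: 27.1
tool_pos: [524.1, -153.5, 128.5]
tcp_rot: [-179.9, -0.1, 98.2]
ft_force: [-0.1, 0.0, -1.8]
finger_gap: 48.8
now [ 524.1 -153.5  128.5] yaw 98.2 j6 -119.9 | turn(tool z) 0.2 then shift [401.6   5.9  -3.5]
```

View pics/crop.png

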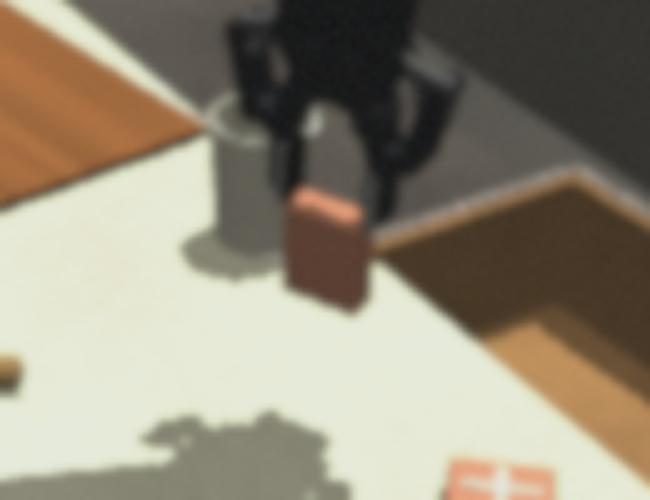

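The underside is plain, so this one is sound too. On to board slot 3.

```bash
python3 -m pendant '[[0,45,0,0,0],[0,45,0,0,0],[0,45,0,0,0],[0,45,0,0,0],[0,45,0,0,0],[0,45,0,0,0],[0,45,0,0,0],[0,45,0,0,0],[0,42,5,0,0],[0,0,0,0,0]]'; python3 -m pendant '[[0,0,0,30,0],[0,0,0,25,0],[0,0,0,5,0],[0,0,0,0,0]]'; python3 -m pendant '[[0,0,0,2,0],[0,0,0,0,0]]'; python3 -m pendant '[[0,0,0,2,0],[0,0,0,0,0]]'; python3 held.py
```

```text
time: 28.1
tool_pos: [470.3, 249.2, 129.2]
tcp_rot: [-180.0, -0.1, 98.8]
ft_force: [-0.1, 0.1, -2.1]
finger_gap: 49.3
time: 28.5
tool_pos: [470.4, 243.8, 68.4]
tcp_rot: [-179.8, 0.1, 98.4]
ft_force: [-0.7, -0.2, -1.3]
finger_gap: 48.9
time: 28.7
tool_pos: [472.7, 244.8, 69.2]
tcp_rot: [179.9, -0.0, 98.3]
ft_force: [0.2, -0.4, -1.5]
finger_gap: 49.1
time: 28.9
tool_pos: [472.0, 244.7, 66.4]
tcp_rot: [179.9, -0.0, 98.3]
ft_force: [-0.1, 0.7, -1.7]
finger_gap: 49.0
pink 246 blue 0 z [22. 88.] x [458. 484.] y [212. 268.] tcp [472. 245.  66.]
```

```bash
python3 -m pendant '[[0,0,0,2,0],[0,0,0,0,0]]'; python3 -m pendant '[[0,0,0,1.5,0],[0,0,0,0,0]]';  python3 -m pendant '[[0.57,0,0,0,0],[0.58,0,0,0,0],[0.59,0,0,0,0],[0.6,0,0,0,0],[0.8,0,0,0,0],[1,0,0,0,0],[1,0,0,0,0]]'; python3 held.py; python3 -m pendant '[[1,0,0,-40,0],[1,0,-42,0,0],[0,0,0,0,0],[0,0,0,0,0],[0,0,0,0,0],[0,0,0,20,0],[0,0,0,26,0],[0,0,0,0,0]]'; python3 held.py
```

```text
time: 29.15
tool_pos: [472.5, 244.9, 64.7]
tcp_rot: [179.9, -0.0, 98.3]
ft_force: [0.4, 0.3, 3.5]
finger_gap: 48.3
time: 29.35
tool_pos: [473.6, 245.1, 64.5]
tcp_rot: [179.8, -0.0, 98.3]
ft_force: [0.3, -1.2, 10.0]
finger_gap: 48.7
time: 30.05
tool_pos: [471.4, 244.6, 62.1]
tcp_rot: [-180.0, 0.0, 98.3]
ft_force: [-0.1, -0.1, -0.5]
finger_gap: 85.5
pink 241 blue 0 z [22. 76.] x [460. 485.] y [209. 264.] tcp [471. 245.  62.]
time: 30.9
tool_pos: [428.1, 237.5, 53.0]
tcp_rot: [-179.7, 0.1, 98.3]
ft_force: [-1.6, -0.7, -1.5]
finger_gap: 0.1
pink 227 blue 0 z [22. 77.] x [429. 486.] y [215. 263.] tcp [429. 238.  55.]
```

```bash
python3 -m pendant '[[0,0,14,0,0],[0,0,8,0,0],[0,0,8,0,0],[0,0,8,0,0],[0,0,8,0,0],[0,0,9,0,0],[0,0,0,0,0],[0,0,0,-40,0],[0,-40,-40,-40,0],[1,-40,0,0,0]]'; python3 -m pendant '[[1,-48,0,0,0],[1,-48,0,0,0],[1,-48,0,0,0],[1,-48,0,0,0],[1,-48,0,0,8],[1,-48,0,0,8],[1,0,0,0,8],[1,0,0,0,8],[1,0,0,0,8],[1,0,0,0,8]]'; python3 bd.py; python3 -c "
from h import *
blanks()"; python3 go.py 538 -264 80 50
```

```text
time: 31.95
tool_pos: [466.5, 175.6, 129.7]
tcp_rot: [179.7, -0.1, 98.5]
ft_force: [2.1, -0.3, 0.9]
finger_gap: 13.6
time: 32.95
tool_pos: [500.5, -111.4, 125.1]
tcp_rot: [-180.0, 0.0, 50.0]
ft_force: [0.4, 0.4, 0.3]
finger_gap: 85.5
board frame 20 100 z31 60x51 a8 white 0 blue 0
board frame -8 -32 z32 61x51 a8 white 0 blue 0
board frame -12 34 z31 61x50 a8 white 0 blue 0
px(445,161) xy(597,-415) z22 67x44 long-axis -18 n557 blue0 hsv[ 16. 107. 149.]
px(14,193) xy(529,563) z25 98x19 long-axis 35 n306 blue0 hsv[  2. 163. 155.]
px(275,273) xy(349,-27) z21 87x18 long-axis -30 n337 blue0 hsv[ 19.  96. 152.]
now [ 500.6 -111.2  125.1] yaw 50.2 j6 -68.4 | turn(tool z) 0.2 then shift [-93.  126.9  45.1]
```

```bash
python3 -m pendant '[[1,-31,42,0,0],[1,-31,42,0,0],[1,-31,43,15,0],[1,0,0,40,0],[1,0,0,35,0],[1,0,0,20,0],[1,0,0,12,0],[1,0,0,0,0]]'; python3 go.py 538 -264 4 50; python3 -m pendant '[[0,0,0,0,0],[0,0,0,0,0],[0,0,0,0,0],[0,0,0,0,0],[0,0,0,0,0]]' 20; python3 -m pendant '[[0,0,0,-15,0],[0,0,0,-20,0],[0,0,0,-20,0],[0,0,0,0,0],[0.578,0,0,0,0],[0.584,0,0,0,0],[0.584,0,0,0,0],[0,0,0,0,0],[0,0,0,0,0]]'; python3 held.py; python3 -m pendant '[[0,0,0,-20,-8],[0,0,0,-20,-8],[0,0,0,0,-8],[0,0,0,0,-8],[0,0,0,0,-8],[0,0,0,0,-8],[0,0,0,0,-8],[0,0,0,0,-8],[0,0,0,0,0]]'; python3 held.py
```

```text
time: 33.85
tool_pos: [535.5, -254.0, 2.7]
tcp_rot: [-179.8, 0.0, 50.5]
ft_force: [0.1, -0.1, 0.2]
finger_gap: 85.7
now [ 535.5 -254.     2.7] yaw 50.5 j6 -80.8 | turn(tool z) 0.5 then shift [-6.1  8.3 -1.3]
time: 34.35
tool_pos: [537.2, -255.2, 5.3]
tcp_rot: [179.9, -0.0, 50.3]
ft_force: [-1.1, -1.5, 1.2]
finger_gap: 12.1
time: 35.25
tool_pos: [536.5, -254.7, 59.0]
tcp_rot: [-179.9, 0.0, 50.3]
ft_force: [-0.2, 0.5, -0.1]
finger_gap: 16.7
pink 232 blue 0 z [21. 26.] x [549. 598.] y [-313. -255.] tcp [ 537. -255.   59.]
time: 36.2
tool_pos: [536.8, -254.9, 99.5]
tcp_rot: [-180.0, -0.0, 114.4]
ft_force: [-0.2, -0.0, -0.4]
finger_gap: -0.2
pink 233 blue 0 z [20. 26.] x [548. 599.] y [-313. -256.] tcp [ 537. -255.  100.]
```

View pics/crop.png

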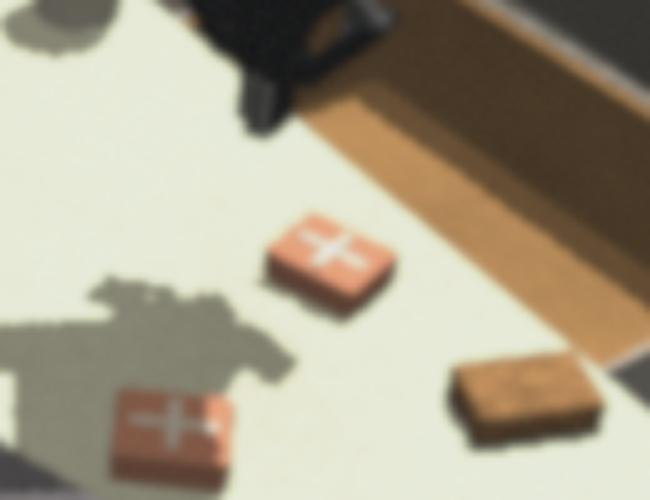

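The first grasp fell 10 mm short and missed. I'll back off and measure again.

```bash
python3 -m pendant '[[1,0,0,-20,8],[1,30,-30,0,8],[1,40,-30,0,8],[1,40,-30,0,8],[1,0,0,0,8],[1,0,0,0,8],[1,0,0,0,8],[1,0,0,0,8],[1,0,0,0,0]]'; python3 -c "
from h import *
blanks()"; python3 go.py 0 0 0 50
```

```text
time: 37.15
tool_pos: [434.0, -159.5, 119.8]
tcp_rot: [180.0, -0.0, 50.0]
ft_force: [-0.1, 0.3, -0.1]
finger_gap: 85.5
px(445,161) xy(597,-416) z22 68x43 long-axis -18 n556 blue0 hsv[ 16. 108. 147.]
px(14,194) xy(529,562) z25 97x20 long-axis 35 n292 blue0 hsv[  2. 163. 154.]
px(275,273) xy(349,-27) z21 87x19 long-axis -30 n340 blue0 hsv[ 19.  93. 153.]
now [ 434.  -159.5  119.7] yaw 50.3 j6 -76.8 | turn(tool z) 0.3 then shift [-156.8 -435.   119.7]
```

```bash
python3 -c "
from h import *
blanks(c='side')"; python3 go.py 545 -266 4 50
```

```text
px(243,15) xy(274,-84) z576 131x85 long-axis 64 n849 blue0 hsv[ 20.  56. 147.]
px(115,98) xy(77,69) z369 30x19 long-axis 61 n156 blue0 hsv[ 20.  56. 140.]
px(204,100) xy(562,741) z49 183x84 long-axis 13 n533 blue0 hsv[ 10. 120. 171.]
px(216,120) xy(529,553) z23 107x27 long-axis 36 n145 blue0 hsv[  6. 107. 174.]
px(237,203) xy(347,-35) z21 86x17 long-axis -27 n179 blue0 hsv[ 19.  99. 179.]
px(148,224) xy(96,16) z14 182x53 long-axis 78 n541 blue0 hsv[ 21.  56. 191.]
px(349,228) xy(577,-283) z23 60x55 long-axis -71 n440 blue0 hsv[ 12.   90.  220.5]
px(390,252) xy(599,-417) z24 71x48 long-axis -20 n379 blue0 hsv[ 15. 130. 184.]
px(318,262) xy(419,-356) z24 59x56 long-axis -38 n448 blue0 hsv[ 12.   93.5 227. ]
now [ 434.  -159.5  119.6] yaw 50.4 j6 -77.0 | turn(tool z) 0.4 then shift [-10.2 153.5 115.6]
```

```bash
python3 -m pendant '[[1,38,-30,0,0],[1,38,-30,0,0],[1,38,-30,0,0],[1,10,0,0,0],[1,0,0,0,0]]'; python3 -c "
from h import *
blanks()"; python3 go.py 545 -266 4 50
```

```text
time: 37.75
tool_pos: [444.4, -5.3, 119.8]
tcp_rot: [180.0, -0.0, 50.6]
ft_force: [-0.5, -0.4, -0.7]
finger_gap: 85.6
px(445,161) xy(597,-416) z22 68x44 long-axis -18 n549 blue0 hsv[ 16. 107. 143.]
px(386,171) xy(575,-279) z22 59x50 long-axis -71 n543 blue0 hsv[ 13.  79. 177.]
px(14,193) xy(529,563) z25 97x18 long-axis 35 n256 blue0 hsv[  2. 165. 150.]
px(422,241) xy(418,-353) z22 59x50 long-axis -37 n610 blue0 hsv[ 12.  85. 176.]
px(377,298) xy(291,-251) z19 96x17 long-axis -70 n340 blue0 hsv[ 19. 101. 137.]
px(238,392) xy(96,58) z12 65x23 long-axis 89 n285 blue0 hsv[ 21.  43. 153.]
now [444.2  -6.5 119.7] yaw 50.5 j6 -57.9 | turn(tool z) 0.5 then shift [-134.   244.   115.7]
```

```bash
python3 -m pendant '[[1,0,0,0,8],[1,0,0,0,8],[1,0,0,0,8],[1,0,0,0,7],[1,0,0,0,0]]'; python3 go.py 564 -248 4 19
```

```text
time: 38.3
tool_pos: [443.9, -8.3, 119.6]
tcp_rot: [180.0, 0.0, 19.1]
ft_force: [-0.5, 0.8, -0.0]
finger_gap: 85.5
now [443.9  -8.3 119.6] yaw 19.1 j6 -26.8 | turn(tool z) 0.1 then shift [ 35.6 265.7 115.6]
```

```bash
python3 -m pendant '[[1,6,40,0,0],[1,6,40,0,0],[1,6,40,0,0],[1,6,40,0,0],[1,6,40,0,0],[1,6,40,0,0],[1,0,26,0,0],[1,0,0,0,0],[1,0,0,20,0]]'; python3 go.py 564 -248 4 19
```

```text
time: 39.2
tool_pos: [567.3, -248.6, 102.2]
tcp_rot: [179.8, -0.2, 19.4]
ft_force: [0.8, 0.7, -0.1]
finger_gap: 85.1
now [ 567.3 -248.6  102.2] yaw 19.4 j6 -47.8 | turn(tool z) 0.4 then shift [-2.9 -1.6 98.2]
```

```bash
python3 -m pendant '[[1,0,-1,35,0],[1,0,0,35,0],[1,0,0,20,0],[1,0,0,5,0],[1,0,0,0,0]]'; python3 -m pendant '[[0,0,0,0,0],[0,0,0,0,0],[0,0,0,0,0],[0,0,0,0,0],[0,0,0,0,0]]' 20; python3 -m pendant '[[0,0,0,-15,0],[0,0,0,-20,0],[0,0,0,-20,0],[0,0,0,0,0]]'; python3 held.py
```

```text
time: 39.7
tool_pos: [564.5, -244.6, 3.9]
tcp_rot: [-179.9, 0.1, 19.4]
ft_force: [-0.4, -0.4, -0.2]
finger_gap: 85.6
time: 40.2
tool_pos: [566.6, -245.5, 6.7]
tcp_rot: [179.9, -0.1, 19.3]
ft_force: [-2.6, 0.7, 7.0]
finger_gap: 49.2
time: 40.6
tool_pos: [568.2, -246.1, 64.5]
tcp_rot: [179.7, -0.3, 19.3]
ft_force: [1.3, 0.2, -1.8]
finger_gap: 48.7
pink 398 blue 0 z [61. 83.] x [550. 604.] y [-316. -255.] tcp [ 567. -246.   62.]
```

```bash
python3 -m pendant '[[0.578,0,0,0,0],[0.584,0,0,0,0],[0.584,0,0,0,0],[0,0,0,0,0],[0,0,0,0,0],[0,-30,0,-20,0],[0,-40,0,-20,0]]'; python3 -m pendant '[[0,0,0,-20,-8],[0,0,0,0,-8],[0,0,0,0,-8],[0,0,0,0,-8],[0,0,0,0,-8],[0,0,0,0,-8],[0,0,0,0,-8],[0,0,0,0,-8],[0,0,0,0,-8],[0,0,0,0,-8]]'; python3 -m pendant '[[0,0,0,0,-8],[0,0,0,0,-8],[0,0,0,0,0],[0,0,0,0,0]]'; python3 held.py
```

```text
time: 41.35
tool_pos: [499.7, -267.3, 99.7]
tcp_rot: [-180.0, -0.0, 19.4]
ft_force: [0.2, -0.3, 0.1]
finger_gap: -0.1
time: 42.35
tool_pos: [499.4, -267.9, 119.4]
tcp_rot: [-180.0, -0.0, 99.6]
ft_force: [-0.2, 0.2, 0.0]
finger_gap: -0.0
time: 42.75
tool_pos: [499.4, -267.9, 119.4]
tcp_rot: [-180.0, -0.0, 115.1]
ft_force: [-0.3, -0.4, 0.1]
finger_gap: -0.2
pink 242 blue 0 z [21. 26.] x [482. 539.] y [-268. -220.] tcp [ 499. -268.  120.]
```

View pics/crop.png

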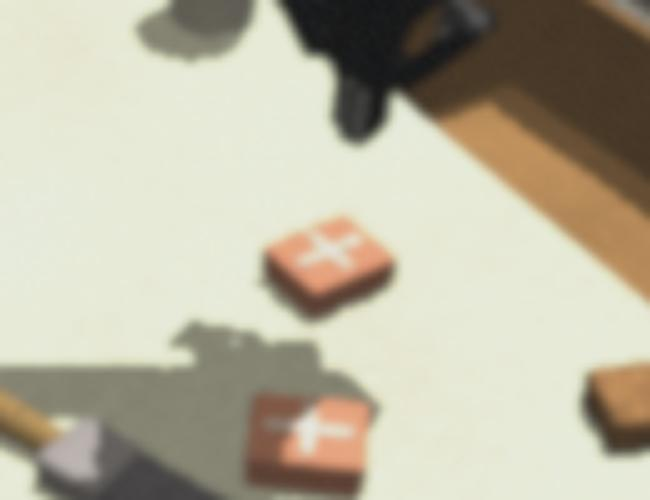

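The blank slipped out and lies cross up near (510,-245). I'll measure it again.

```bash
python3 -m pendant '[[1,45,12,0,0],[1,45,12,0,0],[1,45,12,0,0],[1,45,12,0,0],[1,45,12,0,0],[1,30,12,0,0],[1,0,0,0,0]]'; python3 -c "
from h import *
blanks()"; python3 go.py 545 -266 4 115
```

```text
time: 43.5
tool_pos: [455.0, -3.2, 119.7]
tcp_rot: [180.0, -0.1, 115.4]
ft_force: [0.9, 0.1, -0.6]
finger_gap: 85.6
px(445,161) xy(597,-416) z22 68x44 long-axis -19 n553 blue0 hsv[ 16. 107. 143.]
px(14,193) xy(529,563) z25 96x18 long-axis 35 n270 blue0 hsv[  2. 165. 150.]
px(369,200) xy(510,-240) z22 60x50 long-axis 4 n583 blue0 hsv[ 14.  72. 178.]
px(422,241) xy(418,-353) z22 59x49 long-axis -38 n606 blue0 hsv[ 12.  85. 177.]
px(378,298) xy(291,-251) z19 96x18 long-axis -69 n341 blue0 hsv[ 19. 100. 138.]
now [455.4  -5.  119.8] yaw 115.4 j6 -122.5 | turn(tool z) 0.4 then shift [-274.4  -29.1  115.8]
```

```bash
python3 -m pendant '[[1,0,0,0,7],[1,0,0,0,7],[1,0,0,0,7],[1,-40,4,0,0],[1,-40,4,0,0],[1,-40,4,0,0],[1,-40,0,0,0],[1,-40,0,0,0],[1,-36,-5,0,0]]'; python3 -m pendant '[[1,0,0,20,0],[1,0,0,0,0]]'; python3 go.py 479 -242 4 94
```

```text
time: 44.45
tool_pos: [480.0, -244.9, 119.7]
tcp_rot: [180.0, 0.0, 94.1]
ft_force: [0.3, 0.5, 0.1]
finger_gap: 85.2
time: 44.65
tool_pos: [478.0, -242.8, 97.0]
tcp_rot: [-179.8, -0.1, 94.0]
ft_force: [-0.7, -0.1, 0.0]
finger_gap: 85.7
now [ 478.  -242.8   97. ] yaw 94.0 j6 -126.4 | turn(tool z) 0.0 then shift [ 0.7  1.  93. ]
```

```bash
python3 -m pendant '[[1,0,1,35,0],[1,0,0,35,0],[1,0,0,20,0],[1,0,0,3,0],[1,0,0,0,0]]'; python3 -m pendant '[[0,0,0,0,0],[0,0,0,0,0],[0,0,0,0,0],[0,0,0,0,0],[0,0,0,0,0]]' 20; python3 -m pendant '[[0,0,0,-15,0],[0,0,0,-20,0],[0,0,0,-20,0],[0,0,0,0,0],[0.578,0,0,0,0],[0.584,0,0,0,0],[0.584,0,0,0,0],[0,0,0,0,0],[0,0,0,0,0]]'; python3 held.py; python3 -m pendant '[[0,0,0,-20,-8],[0,0,0,-20,-8],[0,0,0,0,-4],[0,0,0,0,0]]'; python3 held.py
```

```text
time: 45.15
tool_pos: [481.0, -241.1, 6.7]
tcp_rot: [-179.9, -0.0, 94.3]
ft_force: [1.0, -0.5, 0.6]
finger_gap: 85.2
time: 45.65
tool_pos: [482.4, -242.1, 8.5]
tcp_rot: [179.9, 0.1, 94.3]
ft_force: [-1.2, 0.7, 6.2]
finger_gap: 49.1
time: 46.55
tool_pos: [480.8, -241.1, 60.9]
tcp_rot: [-179.9, -0.0, 94.3]
ft_force: [0.8, 0.5, -1.3]
finger_gap: 48.8
pink 303 blue 0 z [23. 71.] x [466. 488.] y [-269. -220.] tcp [ 481. -241.   61.]
time: 47.0
tool_pos: [481.8, -241.6, 102.4]
tcp_rot: [180.0, 0.1, 114.4]
ft_force: [0.1, 0.1, -2.0]
finger_gap: 48.8
pink 410 blue 0 z [ 53. 111.] x [462. 494.] y [-270. -225.] tcp [ 481. -241.  102.]
```

No blue and a full pink face, so this one is sound and goes to slot 4.

```bash
python3 -m pendant '[[0,0,0,-27,8],[0,0,0,0,8],[0,0,0,0,0]]'; python3 go.py 484 180 130 98
```

```text
time: 47.35
tool_pos: [481.3, -241.4, 128.7]
tcp_rot: [180.0, 0.0, 98.1]
ft_force: [-0.9, 0.5, -2.1]
finger_gap: 48.5
now [ 481.3 -241.4  128.7] yaw 98.1 j6 -130.1 | turn(tool z) 0.1 then shift [416.9  61.3  -1.3]
```

```bash
python3 -m pendant '[[0,42,6,0,0],[0,42,6,0,0],[0,42,6,0,0],[0,42,6,0,0],[0,42,6,0,0],[0,42,6,0,0],[0,42,6,0,0],[0,42,6,0,0],[0,42,6,0,0],[0,39,6,0,0]]'; python3 -m pendant '[[0,0,0,0,0],[0,0,0,30,0],[0,0,0,25,0],[0,0,0,5,0],[0,0,0,0,0]]'; python3 -m pendant '[[0,0,0,2,0],[0,0,0,0,0]]'; python3 -m pendant '[[0,0,0,2,0],[0,0,0,0,0]]';python3 -m pendant '[[0,0,0,2,0],[0,0,0,0,0]]'; python3 held.py
```

```text
time: 48.35
tool_pos: [479.1, 181.7, 127.3]
tcp_rot: [-179.9, 0.0, 98.5]
ft_force: [1.4, 0.3, -1.5]
finger_gap: 48.8
time: 48.85
tool_pos: [479.1, 179.2, 67.2]
tcp_rot: [-179.8, 0.0, 98.4]
ft_force: [-0.8, 0.3, -1.9]
finger_gap: 49.0
time: 49.05
tool_pos: [481.1, 179.9, 67.7]
tcp_rot: [179.9, -0.0, 98.3]
ft_force: [0.6, -0.1, -2.0]
finger_gap: 48.9
time: 49.25
tool_pos: [480.6, 180.0, 65.1]
tcp_rot: [180.0, -0.0, 98.3]
ft_force: [-0.3, -0.3, -0.3]
finger_gap: 49.0
time: 49.45
tool_pos: [482.0, 180.2, 64.3]
tcp_rot: [179.8, -0.0, 98.3]
ft_force: [-0.1, -0.6, 6.7]
finger_gap: 49.1
pink 249 blue 0 z [22. 87.] x [465. 493.] y [149. 204.] tcp [482. 180.  64.]
```

```bash
python3 -m pendant '[[0.57,0,0,0,0],[0.58,0,0,0,0],[0.59,0,0,0,0],[0.6,0,0,0,0],[0.8,0,0,0,0],[1,0,0,0,0],[1,0,0,0,0]]'; python3 -m pendant '[[1,0,0,-40,0],[1,0,-42,0,0],[0,0,0,0,0],[0,0,0,0,0],[0,0,0,0,0],[0,0,0,20,0],[0,0,0,26,0],[0,0,0,0,0]]'; python3 held.py
```

```text
time: 50.2
tool_pos: [480.2, 179.9, 62.4]
tcp_rot: [-180.0, 0.0, 98.3]
ft_force: [-0.2, 0.7, 0.6]
finger_gap: 85.1
time: 51.0
tool_pos: [436.8, 173.2, 53.3]
tcp_rot: [-179.7, 0.0, 98.3]
ft_force: [-1.2, 0.0, 0.1]
finger_gap: 0.1
pink 223 blue 0 z [23. 72.] x [434. 492.] y [151. 199.] tcp [438. 173.  55.]
```

```bash
python3 -m pendant '[[0,0,14,0,0],[0,0,8,0,0],[0,0,8,0,0],[0,0,8,0,0],[0,0,8,0,0],[0,0,9,0,0],[0,0,0,0,0],[0,0,0,-40,0],[0,-40,-40,-40,0],[1,-40,0,0,0]]'; python3 -m pendant '[[1,-48,0,0,8],[1,-48,0,0,8],[1,-48,0,0,8],[1,0,0,0,8],[1,0,0,0,8],[1,0,0,0,8],[1,0,0,0,8],[1,0,0,0,8],[1,0,0,0,8],[1,0,0,0,8]]'; python3 bd.py;python3 -m pendant '[[1,0,0,0,8],[1,0,0,0,8],[1,0,0,0,8],[1,0,0,0,8],[1,0,0,0,8],[1,0,0,0,8],[1,0,0,0,8],[1,0,0,0,8],[1,0,0,0,8],[1,0,0,0,8]]'; python3 -m pendant '[[1,0,0,0,8],[1,0,0,0,8],[1,0,0,0,8],[1,0,0,0,8],[1,0,0,0,8],[1,0,0,0,8],[1,0,0,0,8],[1,0,0,0,8],[1,0,0,0,0]]'; python3 -c "
from h import *
blanks()"; python3 go.py 444 -374 100 -128 f
```

```text
time: 52.05
tool_pos: [475.4, 110.5, 130.2]
tcp_rot: [179.6, -0.0, 98.5]
ft_force: [1.4, 0.5, 0.9]
finger_gap: 13.7
time: 53.05
tool_pos: [475.0, -33.5, 125.4]
tcp_rot: [-180.0, 0.0, 18.0]
ft_force: [-0.8, 0.4, -0.8]
finger_gap: 85.2
board frame 20 100 z31 60x51 a8 white 0 blue 0
board frame -11 -96 z32 60x49 a8 white 0 blue 0
board frame -8 -31 z32 60x52 a9 white 0 blue 0
board frame -12 35 z32 60x51 a8 white 0 blue 0
time: 54.1
tool_pos: [475.1, -33.5, 125.4]
tcp_rot: [180.0, 0.0, -61.8]
ft_force: [0.2, -0.5, 1.1]
finger_gap: 85.3
time: 55.0
tool_pos: [475.2, -33.5, 125.4]
tcp_rot: [180.0, -0.0, -125.7]
ft_force: [-0.1, -1.2, 0.1]
finger_gap: 85.4
px(445,161) xy(597,-416) z22 68x44 long-axis -17 n549 blue0 hsv[ 16. 107. 144.]
px(14,193) xy(529,563) z25 98x20 long-axis 34 n281 blue0 hsv[  2. 163. 151.]
px(422,241) xy(418,-353) z22 60x50 long-axis -38 n609 blue0 hsv[ 12.  84. 178.]
px(378,298) xy(291,-251) z19 96x18 long-axis -69 n333 blue0 hsv[ 19. 101. 139.]
px(149,376) xy(299,55) z581 44x17 long-axis -10 n1233 blue0 hsv[ 21.  42. 147.]
px(175,416) xy(277,30) z591 32x6 long-axis -83 n267 blue0 hsv[ 21.  48. 133.]
now [475.2 -33.5 125.4] yaw -125.4 j6 115.2 | turn(tool z) 2.6 then shift [ 287.5 -185.1   25.4]
```

```bash
python3 -m pendant '[[1,36,-23,0,2.6],[1,36,-23,0,0],[1,36,-23,0,0],[1,36,-23,0,0],[1,36,-23,0,0],[1,36,-23,0,0],[1,36,-23,0,0],[1,36,-23,0,0],[1,0,0,0,0]]'; python3 -m pendant '[[1,0,0,20,0],[1,0,0,0,0]]'; python3 go.py 444 -373 4 -128 f
```

```text
time: 55.95
tool_pos: [442.0, -378.6, 125.5]
tcp_rot: [-179.9, -0.1, -128.2]
ft_force: [-0.1, 0.3, 0.3]
finger_gap: 85.3
time: 56.15
tool_pos: [441.8, -372.3, 102.6]
tcp_rot: [179.7, 0.0, -128.1]
ft_force: [-0.7, 0.8, -1.1]
finger_gap: 85.7
now [ 441.8 -372.3  102.6] yaw -128.1 j6 82.9 | turn(tool z) -0.1 then shift [-0.8 -2.2 98.6]
```

```bash
python3 -m pendant '[[1,0,-1,35,0],[1,0,0,35,0],[1,0,0,20,0],[1,0,0,7,0],[1,0,0,0,0]]'; python3 -m pendant '[[0,0,0,0,0],[0,0,0,0,0],[0,0,0,0,0],[0,0,0,0,0],[0,0,0,0,0]]' 20; python3 -m pendant '[[0,0,0,-15,0],[0,0,0,-20,0],[0,0,0,-20,0],[0,0,0,0,0],[0.578,0,0,0,0],[0.584,0,0,0,0],[0.584,0,0,0,0],[0,0,0,0,0],[0,0,0,0,0]]'; python3 held.py; python3 -m pendant '[[0,0,0,-20,-8],[0,0,0,-20,-8],[0,0,0,0,-8],[0,0,0,0,-8],[0,0,0,0,-6],[0,0,0,0,0]]'; python3 held.py; python3 go.py 555 -180 100 -90 f
```

```text
time: 56.65
tool_pos: [443.7, -373.3, 7.9]
tcp_rot: [179.9, 0.0, -128.2]
ft_force: [-0.1, -0.4, -0.6]
finger_gap: 85.5
time: 57.15
tool_pos: [445.1, -375.3, 10.5]
tcp_rot: [-179.8, -0.0, -128.3]
ft_force: [-1.1, 1.4, 5.3]
finger_gap: 49.3
time: 58.05
tool_pos: [443.9, -374.2, 63.0]
tcp_rot: [180.0, 0.0, -128.3]
ft_force: [-0.0, -0.7, 0.1]
finger_gap: 21.5
pink 290 blue 0 z [21. 26.] x [452. 507.] y [-432. -379.] tcp [ 444. -374.   63.]
time: 58.7
tool_pos: [444.1, -374.4, 103.5]
tcp_rot: [-180.0, -0.0, -90.2]
ft_force: [1.1, -0.6, 0.7]
finger_gap: -0.1
pink 279 blue 0 z [21. 26.] x [453. 507.] y [-432. -380.] tcp [ 444. -374.  104.]
now [ 444.1 -374.4  103.5] yaw -90.4 j6 45.2 | turn(tool z) -0.4 then shift [-194.4 -110.9    3.5]
```

It dropped again, this time because the pads sat too high. Moving aside to measure.

```bash
python3 -m pendant '[[1,-45,0,0,0],[1,-45,0,0,0],[1,-45,0,0,0],[1,-45,0,0,0],[1,-45,0,0,0],[1,-45,0,0,0],[1,-45,0,0,0],[1,0,0,0,0]]'; python3 -c "
from h import *
blanks('t9.png')
p=cv2.imread('pics/t9.png'); cv2.imwrite('pics/t9c.png',cv2.resize(p[130:290,330:530],None,fx=3,fy=3))"
```

```text
time: 59.55
tool_pos: [445.3, -54.8, 103.4]
tcp_rot: [180.0, 0.1, -90.2]
ft_force: [-0.0, 0.3, -0.0]
finger_gap: 85.6
px(445,161) xy(598,-415) z22 68x44 long-axis -17 n548 blue0 hsv[ 16. 107. 143.]
px(14,193) xy(530,563) z25 93x20 long-axis 36 n274 blue0 hsv[  2.  164.5 151. ]
px(444,210) xy(485,-405) z22 60x49 long-axis -39 n564 blue0 hsv[ 12.  87. 176.]
px(273,275) xy(344,-24) z21 77x18 long-axis -30 n281 blue0 hsv[ 19.  98. 146.]
px(377,299) xy(292,-251) z19 96x18 long-axis -69 n344 blue0 hsv[ 19. 101. 138.]
px(171,398) xy(279,42) z566 36x17 long-axis -13 n901 blue0 hsv[ 21.  42. 147.]
```

View pics/t9c.png

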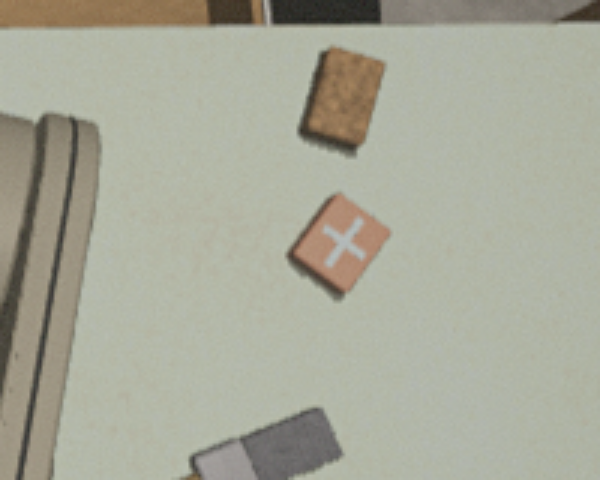

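Cross up at crop (342,243), which is world (485,-405), with the sander just ahead of it. I'll regrip at the near end, lower this time.

```bash
python3 -m pendant '[[1,0,0,0,-8],[1,0,0,0,-8],[1,0,0,0,-8],[1,0,0,0,-8],[1,0,0,0,-8],[1,0,0,0,-8],[1,0,0,0,-8],[1,0,0,0,-8],[1,0,0,0,-8],[1,0,0,0,-8]]'; python3 -m pendant '[[1,0,0,0,-8],[1,0,0,0,-8],[1,0,0,0,-8],[1,0,0,0,-8],[1,0,0,0,-8],[1,0,0,0,-8],[1,0,0,0,-8],[1,0,0,0,-5],[1,0,0,0,0]]'; python3 go.py 461 -386 4 51 f
```

```text
time: 60.6
tool_pos: [445.8, -60.9, 103.6]
tcp_rot: [180.0, -0.0, -10.2]
ft_force: [-0.3, -0.3, -0.0]
finger_gap: 85.3
time: 61.5
tool_pos: [445.7, -60.7, 103.5]
tcp_rot: [180.0, 0.0, 50.6]
ft_force: [-0.4, 0.1, 0.1]
finger_gap: 85.3
now [445.7 -60.7 103.5] yaw 50.6 j6 -64.9 | turn(tool z) -0.4 then shift [-243.2  216.6   99.5]
```

```bash
python3 -m pendant '[[1,-30,27,0,0],[1,-30,27,0,0],[1,-30,27,0,0],[1,-30,27,0,0],[1,-30,27,0,0],[1,-30,27,0,0],[1,-30,27,0,0],[1,-33,27,0,0],[1,0,0,10,0],[1,0,0,0,0]]'; python3 go.py 461 -386 3 51 f
```

```text
time: 62.5
tool_pos: [457.3, -385.2, 91.6]
tcp_rot: [-179.8, -0.0, 50.4]
ft_force: [-0.8, 0.3, -0.9]
finger_gap: 85.5
now [ 457.3 -385.2   91.6] yaw 50.4 j6 -95.4 | turn(tool z) -0.6 then shift [ 1.7  3.4 88.6]
```

```bash
python3 -m pendant '[[1,0,2,35,0],[1,0,0,35,0],[1,0,0,15,0],[1,0,0,5,0],[1,0,0,0,0]]'; python3 -m pendant '[[0,0,0,0,0],[0,0,0,0,0],[0,0,0,0,0],[0,0,0,0,0],[0,0,0,0,0]]' 20; python3 -m pendant '[[0,0,0,-15,0],[0,0,0,-20,0],[0,0,0,-20,0],[0,0,0,0,0],[0,0,0,0,0]]'; python3 held.py;  python3 -m pendant '[[0.576,0,0,0,0],[0.58,0,0,0,0],[0,0,0,0,0]]'; python3 held.py
```

```text
time: 63.0
tool_pos: [460.5, -385.0, 3.6]
tcp_rot: [-180.0, -0.0, 50.7]
ft_force: [0.4, -0.3, 0.3]
finger_gap: 85.2
time: 63.5
tool_pos: [461.5, -386.5, 5.5]
tcp_rot: [179.8, 0.0, 50.7]
ft_force: [-1.3, 1.5, 6.5]
finger_gap: 49.6
time: 64.0
tool_pos: [460.9, -385.9, 59.4]
tcp_rot: [179.9, 0.0, 50.7]
ft_force: [-0.5, -0.5, -1.6]
finger_gap: 49.2
pink 371 blue 0 z [58. 79.] x [456. 513.] y [-443. -391.] tcp [ 460. -385.   58.]
time: 64.35
tool_pos: [460.0, -385.0, 57.5]
tcp_rot: [-179.9, -0.0, 50.7]
ft_force: [0.4, -0.7, -0.8]
finger_gap: 49.2
pink 376 blue 0 z [56. 78.] x [455. 513.] y [-442. -391.] tcp [ 460. -385.   58.]
```

Still level, so I'll ease it a little more.

```bash
python3 -m pendant '[[0.578,0,0,0,0],[0.584,0,0,0,0],[0,0,0,0,0],[0,0,0,0,0]]'; python3 held.py
```

```text
time: 64.8
tool_pos: [460.5, -385.5, 58.5]
tcp_rot: [180.0, -0.0, 50.7]
ft_force: [-1.0, -0.5, -0.9]
finger_gap: 49.1
pink 364 blue 0 z [53. 75.] x [455. 513.] y [-441. -390.] tcp [ 461. -386.   59.]
```

```bash
python3 -m pendant '[[0.58,0,0,0,0],[0.584,0,0,0,0],[0.584,0,0,0,0],[0,0,0,0,0],[0,0,0,0,0]]'; python3 held.py
```

```text
time: 65.35
tool_pos: [460.5, -385.5, 58.5]
tcp_rot: [-180.0, -0.0, 50.7]
ft_force: [-0.5, 0.6, -1.0]
finger_gap: 49.2
pink 237 blue 0 z [23. 67.] x [446. 496.] y [-427. -390.] tcp [ 461. -386.   58.]
```

```bash
python3 -m pendant '[[0,0,0,-20,-8],[0,0,0,-20,-8],[0,0,0,0,-8],[0,0,0,0,-8],[0,0,0,0,-7],[0,0,0,0,0]]'; python3 held.py; python3 go.py 490 -180 100 90 f
```

```text
time: 66.0
tool_pos: [460.5, -385.5, 98.6]
tcp_rot: [180.0, 0.0, 89.8]
ft_force: [-0.2, -0.6, -0.2]
finger_gap: 49.7
pink 241 blue 0 z [ 61. 114.] x [452. 491.] y [-413. -362.] tcp [ 460. -386.   99.]
now [ 460.5 -385.5   98.5] yaw 89.6 j6 -134.4 | turn(tool z) -0.4 then shift [205.5  29.5  -1.5]
```

View pics/crop.png

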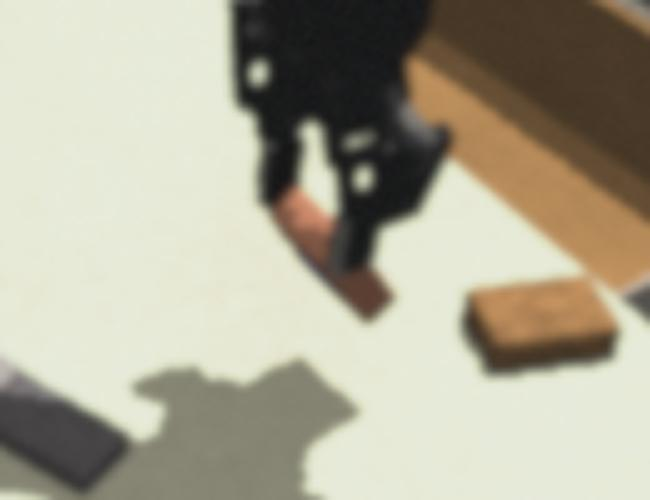

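```bash
python3 -m pendant '[[0,34,5,0,0],[0,34,5,0,0],[0,34,5,0,0],[0,34,5,0,0],[0,34,5,0,0],[0,34,5,0,0],[0,0,0,15,0],[0,0,0,15,0],[0,0,0,0,0],[0,0,0,0,0]]'; python3 held.py; python3 -m pendant '[[0.58,0,0,0,0],[0.586,0,0,0,0],[0,0,0,0,0],[0,0,0,0,0]]'; python3 held.py
```

```text
time: 67.05
tool_pos: [490.7, -182.2, 67.6]
tcp_rot: [-179.9, -0.0, 89.6]
ft_force: [0.0, 0.6, -1.2]
finger_gap: 49.3
pink 171 blue 0 z [31. 83.] x [482. 524.] y [-211. -160.] tcp [ 491. -183.   68.]
time: 67.5
tool_pos: [491.8, -181.9, 69.0]
tcp_rot: [180.0, 0.0, 89.7]
ft_force: [-0.7, 0.5, 0.9]
finger_gap: 21.7
pink 233 blue 0 z [21. 26.] x [452. 508.] y [-209. -162.] tcp [ 492. -182.   69.]
```

```bash
python3 -m pendant '[[1,0,0,-40,0],[1,45,0,0,0],[1,45,0,0,0],[1,45,0,0,0],[1,45,0,0,0],[1,0,0,0,0]]'; cat > tp.py <<'E'
from h import *
p,d,W=blanks()
# white / blue content near last blank
for nm,m in(('white',(p.min(2)>150)),('blue',(p[...,0].astype(int)-p[...,2]>25))):
    k=m&(W[...,2]>14)&(W[...,2]<80)&(W[...,0]>380)&(W[...,0]<660)&(W[...,1]<-60)&(W[...,1]>-460)
    print(nm,k.sum(),W[k].mean(0).round() if k.any() else '')
E
python3 tp.py
```

```text
time: 68.15
tool_pos: [492.2, 3.1, 108.7]
tcp_rot: [180.0, -0.1, 90.0]
ft_force: [-0.0, -0.9, -0.5]
finger_gap: 85.5
px(445,161) xy(598,-416) z22 68x45 long-axis -18 n545 blue0 hsv[ 16. 107. 140.]
px(13,194) xy(530,564) z25 95x16 long-axis 34 n239 blue0 hsv[  2. 165. 146.]
px(344,213) xy(480,-181) z22 57x48 long-axis -1 n593 blue0 hsv[ 15.  67. 175.]
px(198,224) xy(467,150) z11 84x30 long-axis 3 n319 blue0 hsv[ 13. 131. 141.]
px(378,298) xy(291,-251) z19 95x18 long-axis -69 n327 blue0 hsv[ 19. 101. 136.]
white 99 [ 481. -182.   22.]
blue 0
```

It landed flat again at (480,-181), cross up. I'll regrip and ease in shorter pulses.

```bash
python3 -m pendant '[[1,-37,-10,0,0],[1,-37,-10,0,0],[1,-37,-10,0,0],[1,-37,-10,0,0],[1,-37,-3,0,0],[1,0,0,15,0],[1,0,0,0,0]]'; python3 go.py 448 -181 4 90
```

```text
time: 68.9
tool_pos: [446.7, -188.1, 92.0]
tcp_rot: [-179.9, -0.1, 89.5]
ft_force: [0.6, 0.0, 0.4]
finger_gap: 85.4
now [ 446.7 -188.1   92. ] yaw 89.5 j6 -118.4 | turn(tool z) -0.5 then shift [ 7.1  1.3 88. ]
```

```bash
python3 -m pendant '[[1,5,0,35,0],[1,0,0,35,0],[1,0,0,15,0],[1,0,0,4,0],[1,0,0,0,0]]'; python3 -m pendant '[[0,0,0,0,0],[0,0,0,0,0],[0,0,0,0,0],[0,0,0,0,0],[0,0,0,0,0]]' 20; python3 -m pendant '[[0,0,0,-15,0],[0,0,0,-20,0],[0,0,0,-22,0],[0,0,0,0,0],[0.578,0,0,0,0],[0.584,0,0,0,0],[0.584,0,0,0,0],[0,0,0,0,0],[0,0,0,0,0]]'; python3 held.py
```

```text
time: 69.4
tool_pos: [448.3, -181.3, 4.5]
tcp_rot: [-179.9, -0.0, 89.7]
ft_force: [0.1, 0.1, 0.2]
finger_gap: 85.5
time: 69.9
tool_pos: [449.6, -182.1, 6.0]
tcp_rot: [179.9, 0.1, 89.7]
ft_force: [-1.6, 0.1, 4.9]
finger_gap: 49.0
time: 70.8
tool_pos: [448.1, -181.2, 60.8]
tcp_rot: [-179.9, -0.0, 89.7]
ft_force: [-0.1, 0.9, -1.0]
finger_gap: 48.9
pink 176 blue 0 z [22. 76.] x [439. 474.] y [-210. -160.] tcp [ 448. -181.   61.]
```

```bash
python3 -m pendant '[[0,0,0,2,0],[0,0,0,0,0]]'; python3 -m pendant '[[0,0,0,2,0],[0,0,0,0,0]]'; python3 -m pendant '[[0,0,0,2,0],[0,0,0,0,0]]'; python3 -m pendant '[[0,0,0,2,0],[0,0,0,0,0]]'; python3 held.py
```

```text
time: 71.05
tool_pos: [448.3, -181.3, 59.1]
tcp_rot: [-180.0, -0.0, 89.7]
ft_force: [0.2, 0.3, -0.9]
finger_gap: 49.4
time: 71.25
tool_pos: [448.4, -181.3, 57.2]
tcp_rot: [-180.0, -0.0, 89.7]
ft_force: [-0.1, 0.4, -2.7]
finger_gap: 48.7
time: 71.45
tool_pos: [448.4, -181.4, 55.2]
tcp_rot: [-180.0, -0.0, 89.7]
ft_force: [0.6, 1.1, -1.5]
finger_gap: 49.0
time: 71.65
tool_pos: [448.3, -181.4, 53.2]
tcp_rot: [-180.0, -0.0, 89.7]
ft_force: [0.2, 0.5, -1.0]
finger_gap: 49.2
pink 155 blue 0 z [22. 68.] x [439. 471.] y [-210. -158.] tcp [ 448. -181.   53.]
```

```bash
python3 -m pendant '[[0,0,0,2,0],[0,0,0,0,0]]'; python3 -m pendant '[[0,0,0,2,0],[0,0,0,0,0]]'; python3 -m pendant '[[0,0,4,1,0],[0,0,4,0,0],[0,0,0,0,0]]'; python3 held.py
```

```text
time: 71.9
tool_pos: [448.4, -181.4, 51.3]
tcp_rot: [-180.0, -0.0, 89.7]
ft_force: [0.2, 0.0, -1.9]
finger_gap: 49.1
time: 72.1
tool_pos: [449.4, -181.6, 51.0]
tcp_rot: [179.9, 0.0, 89.7]
ft_force: [-3.9, 3.6, 11.1]
finger_gap: 49.1
time: 72.4
tool_pos: [458.0, -182.0, 50.7]
tcp_rot: [179.9, 0.1, 89.7]
ft_force: [-4.3, 3.0, 16.3]
finger_gap: 48.9
pink 164 blue 0 z [22. 66.] x [446. 474.] y [-210. -159.] tcp [ 458. -182.   51.]
```

```bash
python3 -m pendant '[[0,0,4,0,0],[0,0,3,0,0],[0.57,0,0,0,0],[0.58,0,0,0,0],[0.59,0,0,0,0],[0.6,0,0,0,0],[0.8,0,0,0,0],[1,0,0,0,0],[1,0,0,0,0]]'; python3 held.py
```

```text
time: 73.35
tool_pos: [463.4, -181.5, 48.3]
tcp_rot: [-180.0, -0.0, 89.7]
ft_force: [-0.1, -0.5, 0.1]
finger_gap: 85.4
pink 157 blue 14 z [22. 64.] x [463. 484.] y [-211. -160.] tcp [ 463. -181.   48.]
```

It's standing and the blue shows. Topple it toward +x.

```bash
python3 -m pendant '[[1,0,0,-40,0],[1,0,-40,0,0],[0,0,0,0,0],[0,0,0,0,0],[0,0,0,0,0],[0,0,0,20,0],[0,0,0,20,0],[0,0,0,0,0]]'; python3 -m pendant '[[0,0,15,0,0],[0,0,10,0,0],[0,0,8,0,0],[0,0,8,0,0],[0,0,8,0,0],[0,0,8,0,0],[0,0,5,0,0],[0,0,0,0,0],[0,0,-40,-20,0],[0,0,-45,0,0]]'; python3 tp.py; python3 held.py
```

```text
time: 74.2
tool_pos: [422.1, -180.2, 45.7]
tcp_rot: [-179.7, -0.1, 89.7]
ft_force: [-0.8, -0.3, -0.1]
finger_gap: 0.2
time: 75.2
tool_pos: [400.9, -181.6, 69.4]
tcp_rot: [180.0, 0.0, 89.8]
ft_force: [0.1, -0.1, 2.0]
finger_gap: -0.3
px(445,161) xy(597,-416) z22 67x44 long-axis -19 n550 blue0 hsv[ 16. 107. 144.]
px(14,193) xy(530,563) z25 94x21 long-axis 35 n275 blue0 hsv[  2. 165. 150.]
px(343,197) xy(516,-181) z22 58x50 long-axis -0 n449 blue0 hsv[ 15.  70. 179.]
px(275,273) xy(349,-27) z21 87x18 long-axis -30 n336 blue0 hsv[ 19.  92. 150.]
px(237,398) xy(80,59) z12 88x55 long-axis 89 n742 blue0 hsv[ 21.  42. 154.]
white 0 
blue 111 [ 517. -181.   22.]
nothing 0 0
```

Dot up at (516,-181). I'll push it off with the two fingertips.

```bash
python3 -m pendant '[[0.45,0,0,30,0],[0.45,0,0,26,0],[0.45,0,0,0,0],[0.45,0,0,0,0],[0.45,0,0,0,0]]'; python3 -m pendant '[[0.45,0,20,0,0],[0.45,0,20,0,0],[0.45,0,15,0,0],[0.45,0,12,0,0],[0.45,0,12,0,0],[0.45,0,12,0,0],[0.45,0,12,0,0],[0.45,0,12,0,0],[0.45,0,12,0,0],[0.45,0,0,0,0]]'; python3 tp.py
```

```text
time: 75.8
tool_pos: [401.6, -181.8, 13.9]
tcp_rot: [179.9, 0.1, 89.7]
ft_force: [-0.9, -0.3, -0.2]
finger_gap: 38.4
time: 76.8
tool_pos: [530.0, -182.4, 14.5]
tcp_rot: [179.8, 0.1, 89.7]
ft_force: [0.9, 0.1, 0.5]
finger_gap: 38.5
px(14,193) xy(530,563) z25 97x20 long-axis 32 n292 blue0 hsv[  2. 163. 153.]
px(220,398) xy(82,93) z12 53x28 long-axis -9 n224 blue0 hsv[ 22.  40. 156.]
white 0 
blue 0
```

```bash
python3 -c "
from h import *
blanks(c='side')" | grep -E 'z2[0-9]'; python3 -m pendant '[[0.45,0,0,4,0],[0.45,0,0,0,0]]'
```

```text
px(216,120) xy(531,556) z23 106x25 long-axis 36 n145 blue0 hsv[  6. 108. 170.]
px(237,203) xy(347,-34) z22 87x18 long-axis -29 n171 blue0 hsv[ 19. 108. 180.]
px(333,211) xy(578,-202) z24 66x32 long-axis 26 n171 blue0 hsv[ 10. 105. 173.]
px(390,252) xy(598,-419) z24 70x46 long-axis -18 n379 blue0 hsv[ 15. 130. 186.]
px(261,259) xy(299,-276) z20 50x18 long-axis -74 n136 blue0 hsv[ 18.5 109.  149.5]
time: 77.1
tool_pos: [526.7, -181.7, 8.0]
tcp_rot: [-179.9, -0.0, 89.7]
ft_force: [0.2, 0.5, -1.2]
finger_gap: 38.6
```

Pushing works: the blank is now near x≈570. I'll continue to the edge.

```bash
python3 -m pendant '[[0.45,0,12,0,0],[0.45,0,12,0,0],[0.45,0,12,0,0],[0.45,0,12,0,0],[0.45,0,12,0,0],[0.45,0,12,0,0],[0.45,0,12,0,0],[0.45,0,12,0,0],[0.45,0,12,0,0],[0.45,0,6,0,0]]'; python3 -m pendant '[[0.45,0,0,0,0],[0.45,0,0,-40,0],[0.45,0,-40,-40,0],[0.45,0,-45,-20,0],[0.45,-40,-45,0,0],[0.45,40,-20,0,0],[0.45,45,0,0,0],[0.45,45,0,0,0],[0.45,45,0,0,0],[0.45,45,0,0,0]]'; python3 bd.py; python3 - <<'E'
from h import *
p,d=snap('top','end.png');W=world('top',d)
b=(p[...,0].astype(int)-p[...,2]>15)&(W[...,0]>640)&(W[...,0]<950)&(W[...,1]<60)&(W[...,1]>-370)
print('blue in carton',b.sum(),W[b].mean(0).round() if b.any() else '')
for q in('cup','sander'):print(q,[(np.round(x['at']).tolist(),round(x['score'],2)) for x in optics.search_frame('top',q)])
E
```

```text
time: 78.1
tool_pos: [641.9, -182.4, 8.4]
tcp_rot: [180.0, -0.0, 89.7]
ft_force: [0.4, -0.3, 0.3]
finger_gap: 38.7
time: 79.1
tool_pos: [503.8, 6.3, 103.9]
tcp_rot: [180.0, 0.0, 89.7]
ft_force: [1.0, -0.8, -0.0]
finger_gap: 38.3
board frame 20 100 z32 60x51 a8 white 0 blue 0
board frame -4 -19 z32 52x24 a7 white 0 blue 0
board frame -11 34 z32 61x51 a7 white 0 blue 0
blue in carton 0 
cup []
sander [([596.0, -407.0, 23.0], 0.9)]
```

View pics/end.png

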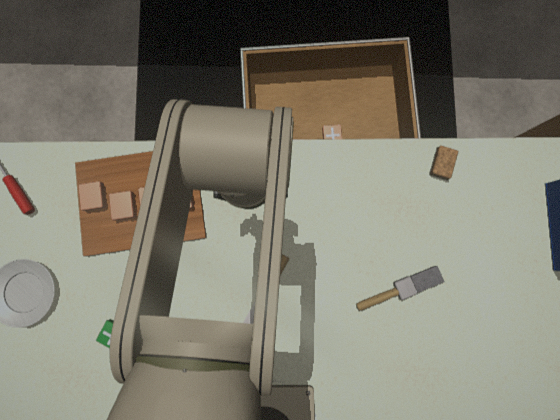

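The flawed blank lies in the carton at pixel (333,132). I'll move the arm clear and check the board and cup before handing in.

```bash
python3 -m pendant '[[0.45,-45,-10,-20,0],[0.45,-45,-10,-20,0],[0.45,-45,-10,0,0],[0.45,-45,0,0,0],[0.45,-45,0,0,0],[0.45,-45,0,0,0],[0.45,0,0,0,0],[0.45,0,0,0,0]]'; python3 bd.py; python3 - <<'E'
from h import *
for c in('top','side'):
    p,d=snap(c);print(c,'cup',[(np.round(x['at']).tolist(),round(x['score'],2)) for x in optics.search_frame(c,'cup')])
print(r.sense()['time']); hand_in()
E
```

```text
time: 80.1
tool_pos: [472.1, -266.5, 143.3]
tcp_rot: [-180.0, -0.0, 89.5]
ft_force: [-0.1, 0.4, -0.3]
finger_gap: 38.7
board frame 20 100 z32 60x51 a8 white 0 blue 0
board frame -10 -97 z32 60x50 a8 white 0 blue 0
board frame -8 -32 z31 61x51 a7 white 0 blue 0
board frame -11 34 z32 61x51 a8 white 0 blue 0
top cup [([618.0, 38.0, 43.0], 0.71)]
side cup [([592.0, 14.0, 57.0], 0.77)]
80.35
the job is handed in; nothing more can be done
```

I handed the job in at 80 s with the flawed blank in the carton and all four sound blanks on the board. `hand_in()` gives no verdict, so success rests on my own checks.

**What I did:** I gripped each blank near one end and eased the jaws so it swung down to hang upright. I checked its underside, stood it on end and toppled it. The four plain ones went onto the board. The blue-dotted one was turned over on the table, confirmed dot up by the top camera, then pushed along the table off the front edge.

**Last checks:**
- **Sound blanks:** all four lie flat on the board, side by side, with no white cross showing. In the board frame (mm) they are at about (20,100), (-11,34), (-8,-32) and (-10,-97), with tops 32 mm above the table.
- **Flawed blank:** it lies inside the carton. It turned over as it fell, so its cross is up there.
- **Cup and sanding block:** both are where they started, and the cup is standing.

**What went wrong:**
- One grasp fell short and nudged a blank.
- Blanks dropped out of the loosened grip three times, each landing cross up; I measured again and repeated those grasps.
- One blank was shifted a few centimetres on its own early on.
- The blue-pixel check on the carton read 0, because the dot faces down there. I confirmed that blank only from the picture.

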